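# Wind the brushes out to dry

### The job

Lay every rinsed scrubbing brush from the grey rinse tray (there are two to four) bristles down and flat on the floor of the white drying tray, then move the winder's lever through its zigzag gate from the lock slot into the far slot at the other end, fit the crank on the square shaft and wind it clockwise, with the lever left in the far slot, until the drying tray is all the way out. Then take the crank off and lay it flat, handle up, on the black rubber mat it came from, and bring the lever back through the gate right into the lock slot so that the tray is locked out. Leave the detergent jug, soap dish and lint comb where they are.

Things in the scene. Friction and masses are not known exactly. Their poses are not given: they have to be found in the camera images.
- winder: fixed tray winder. Its frame (called the winder's): origin on the table top, x the way the tray winds out, y from the gearbox towards the tray, z up. Grey gearbox 265 x 135 mm, top 36 mm above the table, centre at x +27, y -82 mm; a gate plate on it reaches 46 mm; the drying tray runs beside it on two rails
- tray_floor (a point): centre of the inner floor of the white drying tray; axes as the winder's. Inside 150 mm (x) by 270 mm (y), floor 15 mm above the table, walls 5 mm thick and 15 mm higher than the floor. With the tray fully in this point is at x 0, y +175 mm in the winder's frame; it moves with the tray
- tray (a joint): how far the drying tray is out, m: 0 fully in (start), 0.160 fully out (end stop). Geared to the shaft: 80 mm a turn, so two full turns from in to out. It cannot well be pushed by hand
- shaft_top (a point): middle of the top of the upright square steel shaft, 70 mm above the table, at x -40, y -90 mm in the winder's frame; turns with the shaft, its x and y axes square to the faces. 16 mm square, it stands 26 mm up from a round collar (34 mm across, top 44 mm above the table); the top 3 mm are stepped in to 12 mm square
- shaft (a joint): angle of the square shaft, rad: 0 at the start (faces parallel to the winder's x and y), grows clockwise seen from above, 12.57 at tray fully out. Drag about 0.2 N m; stays where it is left; blocked while the lever is in the lock slot
- crank: loose steel crank, 0.38 kg. Origin: centre of the hub's underside; z up when it lies flat (as at the start), x along the arm to the handle. Hub 44 x 44 x 30 mm high; socket from below 18.5 mm square, 30 mm deep, sides parallel to x and y. Arm 18 mm wide, 16 to 28 mm high, ends in a 26 mm square foot (0 to 28 mm high) under the handle. Seated, the underside rests on the collar, 44 mm above the table
- crank_block (a point): centre of the crank's grip block, on the hub's axis, 46 mm above the hub's underside; axes as the crank's. The block is 40 mm (x) by 26 mm (y), from 30 to 62 mm above the underside
- crank_handle (a point): point on the axis of the crank's handle, 80 mm from the hub's axis and 65 mm above the hub's underside. The handle is an upright wooden sleeve, 24 mm across, from 29 to 89 mm above the hub's underside, that spins freely about its own axis, so it may be held without turning the wrist
- lever_knob (a point): middle of the black upright knob (25 mm across, 30 mm high, centre 85 mm above the table) on top of the gate lever, a 10 mm steel stick that stays upright and slides along the gate's slot; axes as the winder's. In the lock slot it is at x +90, y -40 mm in the winder's frame
- shift_u (a joint): lever position along the winder's +x, m, from the lock slot (0) to the far slot (0.036)
- shift_v (a joint): lever position along the winder's -y (away from the tray), m: lock slot 0, end of the far slot 0.056. Slot 16 mm wide; the stick's centre runs (u, v) = (0, 0) lock, (0, 0.028), (0.036, 0.028), (0.036, 0.056) far slot. Drag 1.5 N each way, stays where left. It enters the lock slot only with the tray in or out to within 8 mm
- mat: fixed black rubber mat 200 mm (x) by 130 mm (y), 3 mm thick, where the crank starts and must end; origin at the centre of its underside
- rinse_tray: fixed grey shallow tray 300 mm (x) by 150 mm (y), rim 12 mm high, floor 4 mm thick, where the brushes start in a row along its x; origin at the centre of its underside
- brush1: wooden scrubbing brush, 0.14 kg, absent in some starts: bristle block below, 110 x 46 mm board up to 30 mm height, on it a grip rib 86 mm long (x), 20 mm wide (y), from 30 to 54 mm height. Origin: centre of the bristles' underside, x along its length, z up with bristles down (as it starts)
- brush2: wooden scrubbing brush, 0.14 kg, absent in some starts: bristle block below, 110 x 46 mm board up to 30 mm height, on it a grip rib 86 mm long (x), 20 mm wide (y), from 30 to 54 mm height. Origin: centre of the bristles' underside, x along its length, z up with bristles down (as it starts)
- brush3: wooden scrubbing brush, 0.14 kg, absent in some starts: bristle block below, 110 x 46 mm board up to 30 mm height, on it a grip rib 86 mm long (x), 20 mm wide (y), from 30 to 54 mm height. Origin: centre of the bristles' underside, x along its length, z up with bristles down (as it starts)
- brush4: wooden scrubbing brush, 0.14 kg, absent in some starts: bristle block below, 110 x 46 mm board up to 30 mm height, on it a grip rib 86 mm long (x), 20 mm wide (y), from 30 to 54 mm height. Origin: centre of the bristles' underside, x along its length, z up with bristles down (as it starts)
- jug: closed white detergent jug 75 x 120 mm, 178 mm high, a bystander; origin under its centre
- soap_dish: white ceramic soap dish 85 x 125 x 24 mm with a bar of soap, a bystander; origin under its centre
- lint_comb: steel lint comb with a wooden handle, 140 mm long, lying flat, a bystander; origin under it
Mind the look-alikes: they are no part of the job. There is more than one size of the crank; the job needs the largest.

How it is judged:
By the outcome, as a careful person would: the job done as asked, in the order asked, and still so for the second after the job is handed in, with the robot touching nothing.
Of brush1, brush2, brush3, brush4 only 2 to 4 are there at a start; the rules pass over those that are not, and their reading is None.
At some moment in a run one of brush1, brush2, brush3, brush4 may be knocked a few centimetres aside while the robot is not near it.
Once in a run the grip may slacken for a moment while it holds something.
It also fails if it takes over 210 s, if anything falls off the work surface, if the arm or the gripper's body presses on something with over 40 N, if the wrist force passes 120 N, or if a joint passes its speed limit or range.

### The arm

A 6-joint arm with a two-finger parallel gripper is mounted at the origin on the work surface. World frame = base frame: x ahead of the robot, y to its left, z up, the work surface at z = 0. Lengths are in m, angles in rad, forces in N, time in s.
With the tool pointing down it reaches from about 0.25 to 0.85 m from the base axis. Payload 12.5 kg.
Tool frame: the origin (TCP) lies at the very end of the fingers, on their centre line; the grasp point (between the pads) lies 19 mm behind it; z points along the fingers, y is the direction in which the jaws open and shut (so a half turn about z gives the same grasp; the last joint's range is limited). The gripper opens to 93 mm and grips with 3 to 60 N. Pads are 15 mm wide; open, the fingers measure 128 mm over their backs; the gripper's body (75 mm by 188 mm) begins 65 mm behind the grasp point.
Start: joints at [-1.293, 0.351, 1.652, -0, 1.139, -0.085], TCP at [0.195, -0.514, 0.188] pointing down, gripper open.
Joint ranges: [-2.75, 2.75], [-0.79, 2.1], [0.01, 2.65], [-1.57, 4.71], [0.07, 3.14], [-2.87, 2.87]. Speed limits (rad/s): [2.22, 2.22, 2.79, 3.14, 3.14, 3.14].

### API

Orientations are given as a unit quaternion [w, x, y, z].
In Python, from plant import get_obs, read_camera, sign_off gives the robot as it stands. The module is installed in compiled form; this text tells all that it offers.
- The arm moves only by the tool carry_out, never from a script. Its argument "commands" is a list of rows, each an object with "jaw": the finger opening in cm, from 0 to 9.3; "delta_pos": the shift along the tool's x, y, z in cm, a list of three; "rot": the turn, a rotation vector about the tool's x, y, z in degrees, a list of three. A call has 1 to 8 rows; each row is the pose to reach, as a shift and turn from the pose commanded when the call began, along the tool's axes at that moment; what a row does not reach only later rows make up. A row lasts 1/10 s, in which the tool goes at most 50 mm and 8.59 degrees, less where a joint would pass 70% of its speed; a pose out of reach is approached as far as the arm can. A call with a gripper value outside its range is refused whole. The fingers move at their own pace and stop on an object; "squeeze" is the grip in N (left out, the last holds). Time passes only in rows, so rows that repeat a pose let the fingers close. It gives the time, the measured TCP pose, the force and the opening at its end, in the units of the state.
- get_obs(): the state, without advancing time (a new reading comes with each control period).
- read_camera(name): name is "scene" or "side" or "wrist"; returns a dict with "pixels" (480x640x3 uint8, red, green, blue), "vfov" (degrees; the focal length in pixels is half the picture's height over the tangent of half this angle, whatever the lens; pixels are square), "cx", "cy" (the principal point, pixels), "position" and "orientation" of the camera in the world. Camera axes: x right, y down, z forward; pixel columns grow to the right and rows downward; lengths in m; the calibration is good to about 2 mm. A picture is of the moment at which its call begins. There is no depth.
- sign_off(): hands the job in, once; it reports no verdict.
The state is a dict: "time_s": time; "joints": joint angles; "joint_vel": joint speeds; "effort": joint torques, N m; "position": TCP position; "eef_rot": TCP orientation; "contact_force": force on the tool from outside, world axes, zero at the start; "ft_torque": the same for the moment, N m; "grip_width": opening from 0.0 (shut) to 1.0 (fully open).
Only numpy, scipy, OpenCV 4.12 (cv2) and the standard library are available. Lean on these libraries where they do the work, as an engineer would, in place of code of your own. Each camera call takes 0.05 s, during which the arm holds its last target. There are 200 camera calls.

## Working session

There is one attempt and no reset: what is moved stays moved. The work goes in short steps, Python scripts to look and compute and a tool call to move; the robot and the scene stay as the last step left them, time stands still between calls to the robot, and variables do not carry over. Pictures are saved under pics/ and viewed, about 12 in all and at most 16, crops included, and the job is handed in when it is done.

Besides the shell and the picture viewer there is one more tool, called after "Request:" as name([rows], argument=value, ...), one row to a line, values as JSON. carry_out: Moves the arm, as the interface text tells. Its arguments: {"type":"object","properties":{"commands":{"type":"array","items":{"type":"object","properties":{"jaw":{"type":"number"},"delta_pos":{"type":"array","items":{"type":"number"}},"rot":{"type":"array","items":{"type":"number"}}}}},"squeeze":{"type":"number"}},"required":["commands"]}

```bash
mkdir -p pics; cat > h.py <<'E'
import numpy as np, cv2
from scipy.spatial.transform import Rotation as R
from plant import get_obs, read_camera, sign_off
def q2R(q): return R.from_quat([q[1],q[2],q[3],q[0]]).as_matrix()
import pickle
def shot(cam,name):
    c=read_camera(cam); pickle.dump(c,open(f'pics/{name}.pkl','wb'))
    cv2.imwrite(f'pics/{name}.png',c['pixels'][:,:,::-1]); return c
def load(name): return pickle.load(open(f'pics/{name}.pkl','rb'))
def ray(c,u,v,z):
    f=240/np.tan(np.radians(c['vfov'])/2)
    d=q2R(c['orientation'])@np.array([(u-c['cx'])/f,(v-c['cy'])/f,1]); p=np.array(c['position'])
    return p+d*(z-p[2])/d[2]
def proj(c,P):
    f=240/np.tan(np.radians(c['vfov'])/2)
    q=q2R(c['orientation']).T@(np.array(P)-np.array(c['position'])); return q[:2]/q[2]*f+[c['cx'],c['cy']]
def st():
    o=get_obs(); print('t',round(o['time_s'],2),'p',np.round(o['position'],4),'F',np.round(o['contact_force'],1),'w',round(o['grip_width']*93,1)); print('R',np.round(q2R(o['eef_rot']),3).tolist(), 'j',np.round(o['joints'],2)); return o
def crop(name,u0,v0,u1,v1,s,out):
    im=cv2.imread(f'pics/{name}.png')[v0:v1,u0:u1]; cv2.imwrite(f'pics/{out}.png',cv2.resize(im,None,fx=s,fy=s,interpolation=cv2.INTER_CUBIC))
E
python3 - <<'E'
from h import *
o=st()
for n in ['scene','side','wrist']:
    c=shot(n,n+'0'); print(n,c['vfov'],c['cx'],c['cy'],np.round(c['position'],3),np.round(q2R(c['orientation']),2).tolist())
E
```

```text
t 0.0 p [ 0.1951 -0.5138  0.1875] F [0.4 0.1 0.5] w 92.9
R [[0.935, 0.355, -0.0], [0.355, -0.935, 0.001], [0.0, -0.001, -1.0]] j [-1.29  0.35  1.65  0.    1.14 -0.08]
scene 55.781641710880116 316.7612728627302 236.76143424359324 [ 1.183 -0.747  0.852] [[0.73, 0.44, -0.53], [0.68, -0.46, 0.56], [0.0, -0.77, -0.63]]
side 55.049087198392904 317.9132439655786 236.1977901632643 [0.168 0.544 0.845] [[-0.85, -0.39, 0.34], [-0.52, 0.62, -0.59], [0.02, -0.68, -0.73]]
wrist 60.3867369333086 311.8611567276272 236.29877532653995 [ 0.272 -0.485  0.384] [[0.36, -0.89, -0.27], [-0.93, -0.34, -0.1], [-0.0, 0.29, -0.96]]
```

View pics/scene0.png

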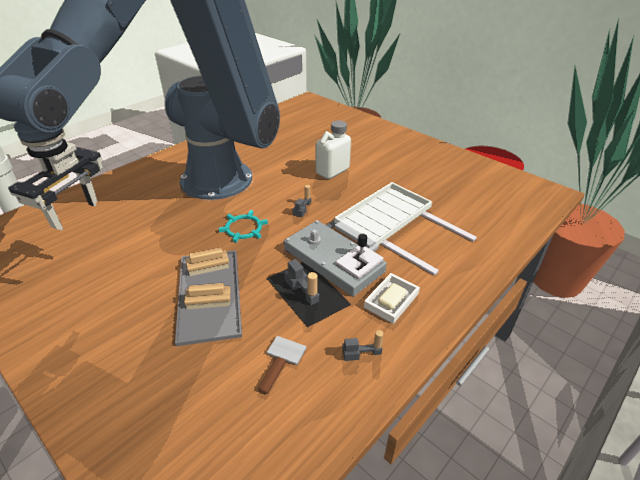

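View pics/side0.png

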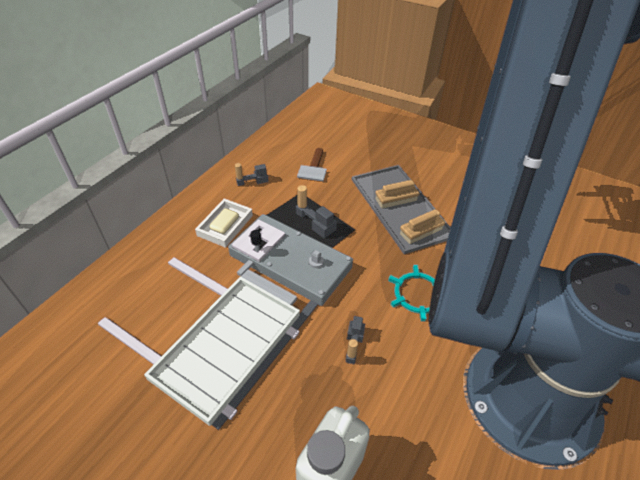

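Scene: two brushes in the grey tray at (208,262) and (207,296), the large crank on the mat (300,280), the shaft at (314,235) and the knob at (362,239). The smaller cranks at (302,203) and (362,345) are decoys. The side view agrees. I'll enlarge both.

```bash
python3 - <<'E'
from h import *
crop('scene0',165,170,445,375,2.85,'sc'); crop('side0',140,150,460,390,2.5,'si')
E
```

```text
(no output)
```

View pics/sc.png

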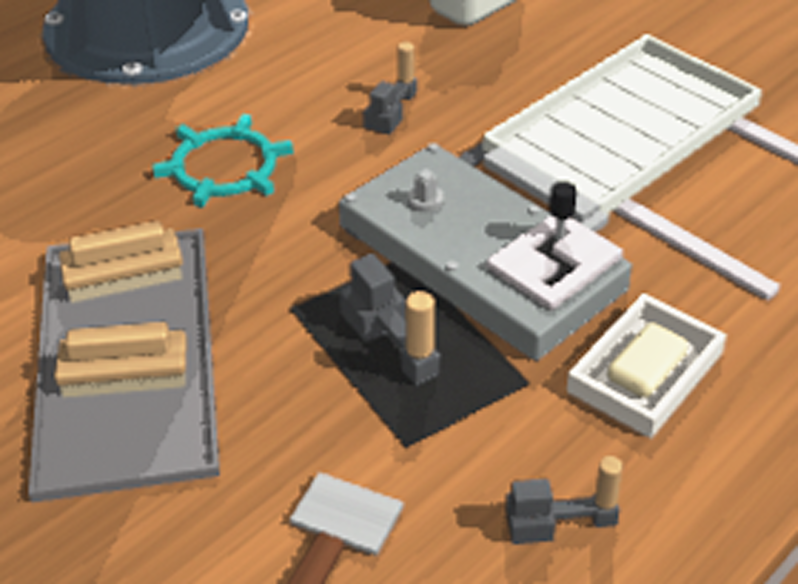

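View pics/si.png

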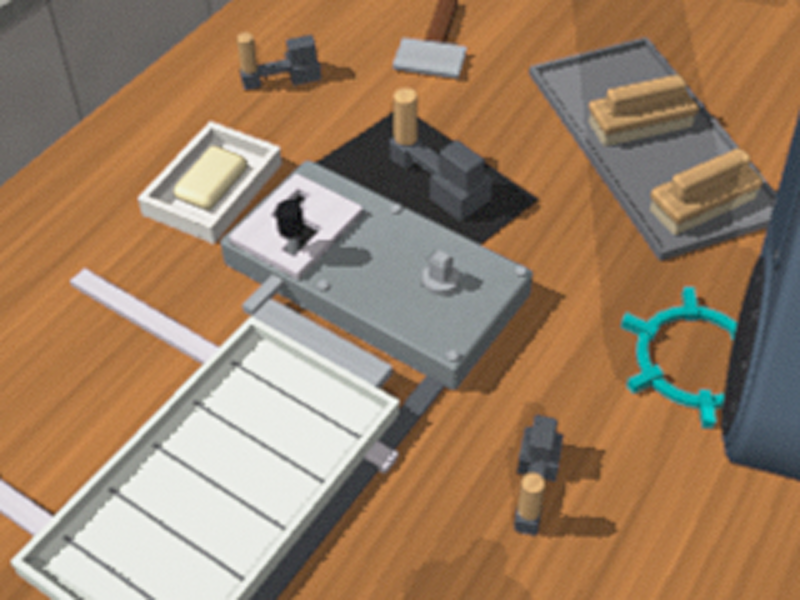

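```bash
python3 - <<'E'
from h import *
sc=load('scene0'); si=load('side0')
S=lambda u,v,z: ray(sc,165+u/2.85,170+v/2.85,z)[:2]*1000
I=lambda u,v,z: ray(si,140+u/2.5,150+v/2.5,z)[:2]*1000
for n,a,b,z in [('gbA -x-y',(342,200),None,.036),('gbB -x+y',(433,147),(458,365),.036),('gbC +x+y',(632,262),(225,240),.036),('gbD +x-y',(537,335),(312,162),.036),
 ('knobtop',(563,187),(290,205),.100),('shafttop',(427,174),(440,259),.070),
 ('handletop',(420,298),(405,95),.092),('blocktop',(371,268),(465,158),.065),
 ('br1 far',(72,242),(683,82) and None,.058),('br1L',(75,240),(657,184),.058),('br1R',(163,227),(745,157),.058),
 ('br2L',(62,334),(610,97),.058),('br2R',(166,330),(683,82),.058),
 ('mat a',(290,307),(537,200),.003),('mat b',(407,444),None,.003),('mat c',(527,382),None,.003),
 ('tray top-left',(648,35),None,.030),('tray',(762,95),(20,565),.03),('tray',(487,138),(398,405),.03),('tray',None,(257,318),.03),
 ('rt a',(50,237),None,.012),('rt b',(30,497),(535,70),.012),('rt c',(217,472),(645,42),.012),('rt d',(203,232),(770,210),.012),('rt',None,(663,255),.012)]:
    print(n,np.round(S(*a,z)) if a else '',np.round(I(*b,z)) if b else '')
E
```

```text
gbA -x-y [451. -94.] 
gbB -x+y [457.  31.] [446.  36.]
gbC +x+y [712.  30.] [704.  29.]
gbD +x-y [ 708. -104.] [696. -99.]
knobtop [642.   8.] [639.   7.]
shafttop [512. -37.] [506. -33.]
handletop [ 642. -182.] [ 638. -180.]
blocktop [ 564. -165.] [ 556. -160.]
br1 far [ 334. -324.] 
br1L [ 333. -320.] [ 385. -234.]
br1R [ 377. -253.] [ 326. -315.]
br2L [ 426. -398.] [ 478. -324.]
br2R [ 487. -334.] [ 424. -388.]
mat a [ 498. -208.] [ 494. -202.]
mat b [ 691. -250.] 
mat c [ 719. -128.] 
tray top-left [487. 367.] 
tray [650. 354.] [632. 363.]
tray [482.  87.] [470.  94.]
tray  [626.  84.]
rt a [ 263. -310.] 
rt b [ 516. -499.] [ 588. -371.]
rt c [ 604. -381.] [ 504. -484.]
rt d [ 365. -202.] [ 286. -307.]
rt  [ 353. -194.]
```

```bash
cat >> h.py <<'E'
def cur():
    o=get_obs(); M=q2R(o['eef_rot']); return np.array(o['position'])*1000, np.degrees(np.arctan2(M[1,0],M[0,0]))
def plan(*tg, start=None):
    """targets (x,y,z mm, yaw deg) -> chained calls: delta cm in tool axes, rot z deg (tool assumed down)"""
    p,y=start or cur()
    for t in tg:
        d=np.array(t[:3])-p; a=np.radians(y); c,s=np.cos(a),np.sin(a)
        print('->',t,'delta',np.round([ (c*d[0]+s*d[1])/10,(s*d[0]-c*d[1])/10,-d[2]/10],2),'rotz',round(-(t[3]-y),2), 'rows>=',int(np.ceil(max(np.linalg.norm(d)/50,abs(t[3]-y)/8.59))))
        p=np.array(t[:3],float); y=t[3]
E
python3 - <<'E'
from h import *
plan((400,-320,260,53))
E
```

```text
-> (400, -320, 260, 53) delta [ 26.04 -10.86  -7.24] rotz -32.21 rows>= 6
```

Request:
carry_out([
  {"delta_pos":[26,-10.9,-7.2],"rot":[0,0,-32.2],"jaw":6},
  {"delta_pos":[26,-10.9,-7.2],"rot":[0,0,-32.2],"jaw":6},
  {"delta_pos":[26,-10.9,-7.2],"rot":[0,0,-32.2],"jaw":6},
  {"delta_pos":[26,-10.9,-7.2],"rot":[0,0,-32.2],"jaw":6},
  {"delta_pos":[26,-10.9,-7.2],"rot":[0,0,-32.2],"jaw":6},
  {"delta_pos":[26,-10.9,-7.2],"rot":[0,0,-32.2],"jaw":6},
  {"delta_pos":[26,-10.9,-7.2],"rot":[0,0,-32.2],"jaw":6},
  {"delta_pos":[26,-10.9,-7.2],"rot":[0,0,-32.2],"jaw":6},
])

```text
time_s: 0.95
position: [0.3998, -0.3196, 0.2599]
eef_rot: [-0.0, 0.895, 0.447, -0.0]
contact_force: [-0.6, -0.5, -0.8]
grip_width: 0.649
```

```bash
python3 - <<'E'
from h import *
st(); shot('wrist','w1')
E
```

```text
t 0.95 p [ 0.3998 -0.3196  0.2599] F [-0.6 -0.5 -0.8] w 60.4
R [[0.601, 0.8, -0.0], [0.8, -0.601, -0.0], [-0.0, -0.0, -1.0]] j [-0.77  0.21  1.65 -0.    1.27 -0.12]
```

View pics/w1.png

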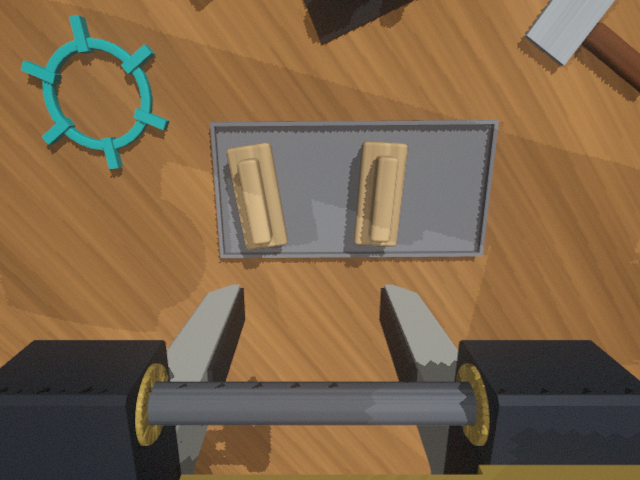

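Wrist view: two brushes, left rib axis (247,160)-(262,243), right rib (389,158)-(380,240).

```bash
python3 - <<'E'
from h import *
c=load('w1')
for n,a,b in [('A',(248,160),(262,243)),('B',(388,158),(381,241))]:
    P=ray(c,*a,.058)*1000;Q=ray(c,*b,.058)*1000; m=(P+Q)/2; d=P-Q
    y=np.degrees(np.arctan2(d[1],d[0])); print(n,m.round(1),np.linalg.norm(d).round(1),y.round(1))
    if n=='B': plan((m[0],m[1],110,y),(m[0],m[1],38,y),(m[0],m[1],200,y),(560,50,330,-1))
E
```

```text
A [ 352.  -290.2   58. ] 84.1 60.2
B [ 455.  -364.9   58. ] 83.2 51.3
-> (np.float64(454.9802510677369), np.float64(-364.9227444491671), 110, np.float64(51.32822498800637)) delta [-0.22  7.15 14.96] rotz 1.68 rows>= 4
-> (np.float64(454.9802510677369), np.float64(-364.9227444491671), 38, np.float64(51.32822498800637)) delta [0.  0.  7.2] rotz -0.0 rows>= 2
-> (np.float64(454.9802510677369), np.float64(-364.9227444491671), 200, np.float64(51.32822498800637)) delta [  0.    0.  -16.2] rotz -0.0 rows>= 4
-> (560, 50, 330, -1) delta [ 38.96 -17.73 -13.  ] rotz 52.33 rows>= 9
```

Request:
carry_out([
  {"delta_pos":[-0.2,7.15,15],"rot":[0,0,1.7],"jaw":6},
  {"delta_pos":[-0.2,7.15,15],"rot":[0,0,1.7],"jaw":6},
  {"delta_pos":[-0.2,7.15,15],"rot":[0,0,1.7],"jaw":6},
  {"delta_pos":[-0.2,7.15,15],"rot":[0,0,1.7],"jaw":6},
  {"delta_pos":[-0.2,7.15,15],"rot":[0,0,1.7],"jaw":6},
  {"delta_pos":[-0.2,7.15,19],"rot":[0,0,1.7],"jaw":6},
  {"delta_pos":[-0.2,7.15,22.2],"rot":[0,0,1.7],"jaw":6},
  {"delta_pos":[-0.2,7.15,22.2],"rot":[0,0,1.7],"jaw":6},
])

```text
time_s: 1.8
position: [0.4538, -0.3638, 0.037]
eef_rot: [-0.002, 0.902, 0.432, -0.001]
contact_force: [-0.1, -0.6, 0.4]
grip_width: 0.645
```

Request:
carry_out([
  {"delta_pos":[0,0,0],"jaw":3},
  {"delta_pos":[0,0,0],"jaw":1},
  {"delta_pos":[0,0,0],"jaw":1},
  {"delta_pos":[0,0,0],"jaw":1},
  {"delta_pos":[0,0,0],"jaw":1},
  {"delta_pos":[0,0,-4],"jaw":1},
  {"delta_pos":[0,0,-16],"jaw":1},
  {"delta_pos":[0,0,-16],"jaw":1},
], squeeze=40)

```text
invalid input at $.commands[0]: expected keys jaw, delta_pos, rot
```

Request:
carry_out([
  {"delta_pos":[39,-17.7,-14],"rot":[0,0,52.3],"jaw":1},
  {"delta_pos":[39,-17.7,-14],"rot":[0,0,52.3],"jaw":1},
  {"delta_pos":[39,-17.7,-14],"rot":[0,0,52.3],"jaw":1},
  {"delta_pos":[39,-17.7,-14],"rot":[0,0,52.3],"jaw":1},
  {"delta_pos":[39,-17.7,-14],"rot":[0,0,52.3],"jaw":1},
  {"delta_pos":[39,-17.7,-14],"rot":[0,0,52.3],"jaw":1},
  {"delta_pos":[39,-17.7,-14],"rot":[0,0,52.3],"jaw":1},
  {"delta_pos":[39,-17.7,-14],"rot":[0,0,52.3],"jaw":1},
])

```text
time_s: 2.6
position: [0.5463, -0.0105, 0.1615]
eef_rot: [0.0, 1.0, -0.01, 0.002]
contact_force: [0.2, -0.9, 0.1]
grip_width: 0.11
```

Request:
carry_out([
  {"delta_pos":[0,0,0]},
  {"delta_pos":[0,0,0]},
  {"delta_pos":[0,0,0]},
])

```text
invalid input at $.commands[0]: expected keys jaw, delta_pos, rot
```

```bash
python3 - <<'E'
from h import *
st(); shot('wrist','w2')
E
```

```text
t 2.6 p [ 0.5463 -0.0105  0.1615] F [ 0.2 -0.9  0.1] w 10.2
R [[1.0, -0.021, 0.004], [-0.021, -1.0, -0.0], [0.004, 0.0, -1.0]] j [-0.1   0.37  1.69 -0.    1.07  1.49]
```

View pics/w2.png

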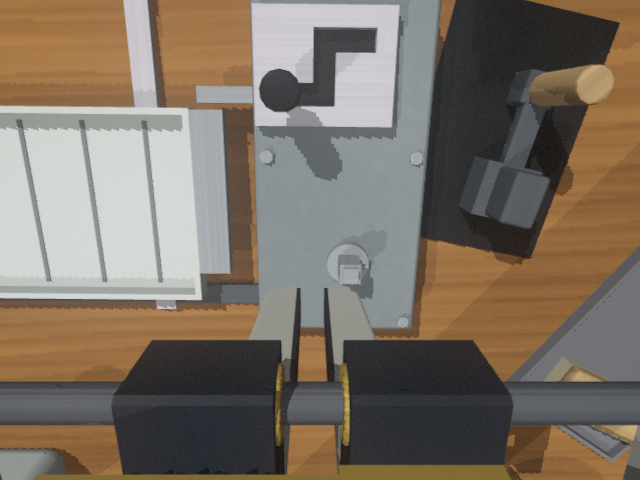

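The rejected call (missing rot key) means the brush was not gripped. The wrist view gives the winder well: knob (279,90), shaft top (350,272), tray rim corners (188,108) and (200,297). I'll measure those and look at the brushes again.

```bash
python3 - <<'E'
from h import *
c=load('w2')
W=lambda u,v,z: (ray(c,u,v,z)*1000).round(1)
for n,p,w in [('knob',(279,89,.1),(90,-40)),('shaft',(350,272,.07),(-40,-90)),('gb -x+y',(260,327,.036),(-105.5,-14.5)),('gb -x-y',(413,328,.036),(-105.5,-149.5)),('tray +x -y',(188,109,.03),(80,35)),('tray -x-y',(200,297,.03),(-80,35)),
 ('blockdisc',(517,193,.065),0),('handletop',(590,85,.092),0),('mat',(530,257,.003),0),('mat2',(428,237,.003),0),('mat3',(613,22,.003),0)]:
    print(n,W(*p),w)
plan((400,-320,260,53))
E
```

```text
knob [641.    7.3 100. ] (90, -40)
shaft [512.1 -38.1  70. ] (-40, -90)
gb -x+y [448.4  37.2  36. ] (-105.5, -14.5)
gb -x-y [444.8 -96.7  36. ] (-105.5, -149.5)
tray +x -y [631.6  82.4  30. ] (80, 35)
tray -x-y [475.3  88.7  30. ] (-80, 35)
blockdisc [ 568.8 -158.4   65. ] 0
handletop [ 639.9 -181.    92. ] 0
mat [ 496.6 -208.5    3. ] 0
mat2 [ 517.6 -114.2    3. ] 0
mat3 [ 689.8 -247.2    3. ] 0
-> (400, -320, 260, 53) delta [-14.36  31.74  -9.59] rotz -53.9 rows>= 8
```

Request:
carry_out([
  {"delta_pos":[-14.4,31.7,-10.6],"rot":[0,0,-53.9],"jaw":6},
  {"delta_pos":[-14.4,31.7,-10.6],"rot":[0,0,-53.9],"jaw":6},
  {"delta_pos":[-14.4,31.7,-10.6],"rot":[0,0,-53.9],"jaw":6},
  {"delta_pos":[-14.4,31.7,-10.6],"rot":[0,0,-53.9],"jaw":6},
  {"delta_pos":[-14.4,31.7,-10.6],"rot":[0,0,-53.9],"jaw":6},
  {"delta_pos":[-14.4,31.7,-10.6],"rot":[0,0,-53.9],"jaw":6},
  {"delta_pos":[-14.4,31.7,-10.6],"rot":[0,0,-53.9],"jaw":6},
  {"delta_pos":[-14.4,31.7,-10.6],"rot":[0,0,-53.9],"jaw":6},
])

```text
time_s: 3.45
position: [0.3945, -0.3284, 0.2674]
eef_rot: [0.002, 0.895, 0.447, 0.001]
contact_force: [0.1, -0.2, -0.5]
grip_width: 0.644
```

Request:
carry_out([
  {"delta_pos":[0,0,0],"rot":[0,0,0],"jaw":6},
  {"delta_pos":[0,0,0],"rot":[0,0,0],"jaw":6},
])

```text
time_s: 3.65
position: [0.3955, -0.3268, 0.2656]
eef_rot: [0.002, 0.896, 0.444, 0.001]
contact_force: [0.7, -0.1, -0.7]
grip_width: 0.65
```

```bash
python3 - <<'E'
from h import *
st(); shot('wrist','w3')
E
```

```text
t 3.65 p [ 0.3955 -0.3268  0.2656] F [ 0.7 -0.1 -0.7] w 60.4
R [[0.605, 0.796, 0.002], [0.796, -0.605, -0.002], [-0.0, 0.003, -1.0]] j [-0.78  0.21  1.65  0.    1.28 -0.13]
```

View pics/w3.png

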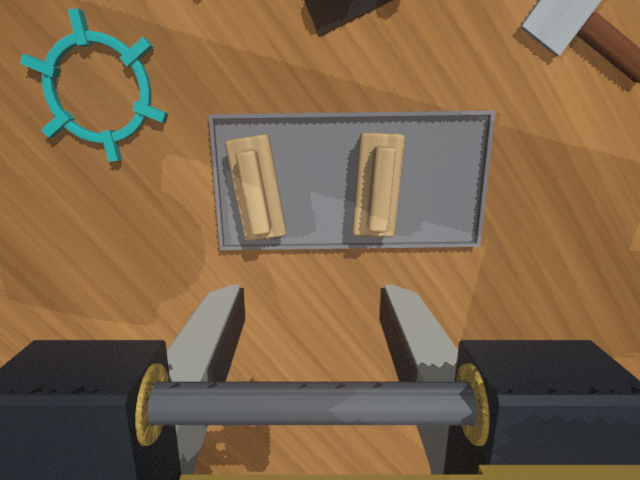

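The brushes seem not to have been disturbed (right rib (386,150)-(379,232), left rib (247,152)-(262,234)). Picking brush B.

```bash
python3 - <<'E'
from h import *
c=load('w3')
for n,a,b in [('A',(248,152),(262,235)),('B',(386,150),(379,232))]:
    P=ray(c,*a,.058)*1000;Q=ray(c,*b,.058)*1000; m=(P+Q)/2; d=P-Q
    y=np.degrees(np.arctan2(d[1],d[0])); print(n,m.round(1),np.linalg.norm(d).round(1),y.round(1))
m=(455,-365);y=51.3
plan((*m,110,y),(*m,38,y),(*m,200,y),(561,0,200,0),(561,280,150,-1.8))
E
```

```text
A [ 352.3 -291.8   58. ] 84.3 60.0
B [ 454.4 -366.2   58. ] 82.4 50.8
-> (455, -365, 110, 51.3) delta [ 0.46  7.07 15.48] rotz 1.55 rows>= 4
-> (455, -365, 38, 51.3) delta [0.  0.  7.2] rotz -0.0 rows>= 2
-> (455, -365, 200, 51.3) delta [  0.    0.  -16.2] rotz -0.0 rows>= 4
-> (561, 0, 200, 0) delta [ 35.11 -14.55  -0.  ] rotz 51.3 rows>= 8
-> (561, 280, 150, -1.8) delta [  0. -28.   5.] rotz 1.8 rows>= 6
```

Request:
carry_out([
  {"delta_pos":[0.4,7.1,15.5],"rot":[0,0,1.6],"jaw":6},
  {"delta_pos":[0.4,7.1,15.5],"rot":[0,0,1.6],"jaw":6},
  {"delta_pos":[0.4,7.1,15.5],"rot":[0,0,1.6],"jaw":6},
  {"delta_pos":[0.4,7.1,15.5],"rot":[0,0,1.6],"jaw":6},
  {"delta_pos":[0.4,7.1,15.5],"rot":[0,0,1.6],"jaw":6},
  {"delta_pos":[0.4,7.1,19.5],"rot":[0,0,1.6],"jaw":6},
  {"delta_pos":[0.4,7.1,22.6],"rot":[0,0,1.6],"jaw":6},
  {"delta_pos":[0.4,7.1,22.6],"rot":[0,0,1.6],"jaw":6},
])

```text
time_s: 4.5
position: [0.454, -0.3639, 0.0357]
eef_rot: [-0.002, 0.901, 0.433, -0.001]
contact_force: [-0.2, 0.3, 0.2]
grip_width: 0.639
```

Request:
carry_out([
  {"delta_pos":[0,0,0],"rot":[0,0,0],"jaw":3},
  {"delta_pos":[0,0,0],"rot":[0,0,0],"jaw":1},
  {"delta_pos":[0,0,0],"rot":[0,0,0],"jaw":1},
  {"delta_pos":[0,0,0],"rot":[0,0,0],"jaw":1},
  {"delta_pos":[0,0,0],"rot":[0,0,0],"jaw":1},
  {"delta_pos":[0,0,-4],"rot":[0,0,0],"jaw":1},
  {"delta_pos":[0,0,-8],"rot":[0,0,0],"jaw":1},
  {"delta_pos":[0,0,-8],"rot":[0,0,0],"jaw":1},
], squeeze=40)

```text
time_s: 5.3
position: [0.4572, -0.3679, 0.1222]
eef_rot: [0.004, 0.902, 0.433, 0.002]
contact_force: [0.4, 0.3, -0.6]
grip_width: 0.108
```

```bash
python3 - <<'E'
from h import *
st(); a=shot('wrist','w4'); b=shot('side','s4')
A=a['pixels'][:,:,::-1]; B=cv2.resize(b['pixels'][130:290,320:480,::-1],(480,480),interpolation=cv2.INTER_CUBIC)
im=np.hstack([A,B]); cv2.imwrite('pics/m4.png',cv2.resize(im,(800,343)))
E
```

```text
t 5.3 p [ 0.4572 -0.3679  0.1222] F [ 0.4  0.3 -0.6] w 10.1
R [[0.625, 0.78, 0.006], [0.78, -0.625, -0.006], [-0.001, 0.008, -1.0]] j [-0.76  0.49  1.62  0.    1.02 -0.08]
```

View pics/m4.png

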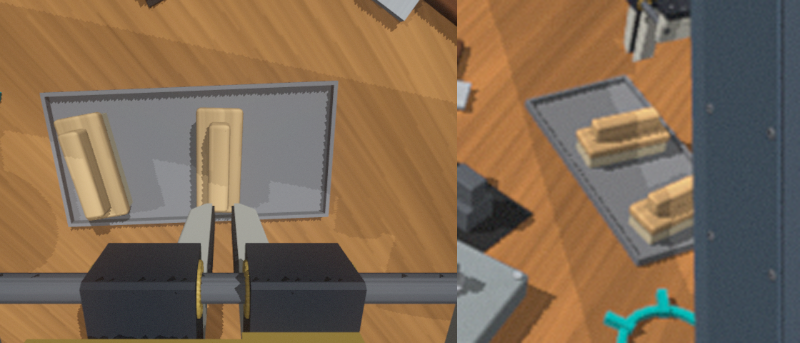

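```bash
python3 - <<'E'
from h import *
c=load('w4'); o=get_obs()
print(proj(c,o['position']), proj(c,[.455,-.365,.058]), proj(c,[.455,-.365,.034]))
plan((455,-365,37,51.3))
E
```

```text
[306.77684207 273.89678343] [305.68411015 238.49758844] [305.90300498 228.50488499]
-> (455, -365, 37, 51.3) delta [ 0.08 -0.1   8.06] rotz -0.02 rows>= 2
```

Request:
carry_out([
  {"delta_pos":[0,0,0],"rot":[0,0,0],"jaw":5},
  {"delta_pos":[0,0,0],"rot":[0,0,0],"jaw":5},
  {"delta_pos":[0,0,0],"rot":[0,0,0],"jaw":5},
  {"delta_pos":[0,0,0],"rot":[0,0,0],"jaw":5},
  {"delta_pos":[0,0,0],"rot":[0,0,0],"jaw":5},
  {"delta_pos":[0,-0.1,4],"rot":[0,0,0],"jaw":5},
  {"delta_pos":[0,-0.1,8.1],"rot":[0,0,0],"jaw":5},
  {"delta_pos":[0,-0.1,8.1],"rot":[0,0,0],"jaw":5},
])

```text
time_s: 6.2
position: [0.4519, -0.3632, 0.0317]
eef_rot: [-0.004, 0.902, 0.433, -0.002]
contact_force: [1.2, 0.1, 0.1]
grip_width: 0.533
```

Request:
carry_out([
  {"delta_pos":[0,0,0],"rot":[0,0,0],"jaw":1},
  {"delta_pos":[0,0,0],"rot":[0,0,0],"jaw":1},
  {"delta_pos":[0,0,0],"rot":[0,0,0],"jaw":1},
  {"delta_pos":[0,0,0],"rot":[0,0,0],"jaw":1},
  {"delta_pos":[0,0,0],"rot":[0,0,0],"jaw":1},
  {"delta_pos":[0,0,0],"rot":[0,0,0],"jaw":1},
  {"delta_pos":[0,0,0],"rot":[0,0,0],"jaw":1},
  {"delta_pos":[0,0,0],"rot":[0,0,0],"jaw":1},
], squeeze=40)

```text
time_s: 7.0
position: [0.4543, -0.3654, 0.0361]
eef_rot: [0.0, 0.902, 0.433, 0.0]
contact_force: [-0.2, 0.9, 0.2]
grip_width: 0.112
```

Request:
carry_out([
  {"delta_pos":[0,0,-4],"rot":[0,0,0],"jaw":1},
  {"delta_pos":[0,0,-8],"rot":[0,0,0],"jaw":1},
  {"delta_pos":[0,0,-16],"rot":[0,0,0],"jaw":1},
  {"delta_pos":[0,0,-16],"rot":[0,0,0],"jaw":1},
  {"delta_pos":[0,0,-16],"rot":[0,0,0],"jaw":1},
])

```text
time_s: 7.5
position: [0.4558, -0.3668, 0.2007]
eef_rot: [0.004, 0.901, 0.433, 0.001]
contact_force: [0.4, -0.0, -0.1]
grip_width: 0.11
```

The fingers closed to 10 mm on nothing. In the pictures the fingertips also sit higher than the TCP projection would put them (v 287 rather than about 265). I'll probe for the real fingertip height over the board.

Request:
carry_out([
  {"delta_pos":[0,0,15],"rot":[0,0,0],"jaw":3.5},
  {"delta_pos":[0,0,15],"rot":[0,0,0],"jaw":3.5},
  {"delta_pos":[0,0,15],"rot":[0,0,0],"jaw":3.5},
  {"delta_pos":[0,0,15],"rot":[0,0,0],"jaw":3.5},
  {"delta_pos":[0,0,15],"rot":[0,0,0],"jaw":3.5},
  {"delta_pos":[0,0,16],"rot":[0,0,0],"jaw":3.5},
  {"delta_pos":[0,0,16.3],"rot":[0,0,0],"jaw":3.5},
  {"delta_pos":[0,0,16.3],"rot":[0,0,0],"jaw":3.5},
])

```text
time_s: 8.3
position: [0.4546, -0.3656, 0.0338]
eef_rot: [0.001, 0.901, 0.433, 0.0]
contact_force: [-0.3, -0.1, 0.7]
grip_width: 0.377
```

Request:
carry_out([
  {"delta_pos":[0,0,0.3],"rot":[0,0,0],"jaw":3.5},
  {"delta_pos":[0,0,0.6],"rot":[0,0,0],"jaw":3.5},
  {"delta_pos":[0,0,0.6],"rot":[0,0,0],"jaw":3.5},
])

```text
time_s: 8.6
position: [0.4542, -0.3653, 0.0268]
eef_rot: [-0.0, 0.902, 0.433, -0.0]
contact_force: [0.1, -0.5, 0.0]
grip_width: 0.373
```

```bash
python3 - <<'E'
from h import *
st(); a=shot('wrist','w5'); b=shot('side','s5'); d=shot('scene','c5')
A=a['pixels'][:,:,::-1]; B=cv2.resize(b['pixels'][150:270,330:450,::-1],(480,480),interpolation=cv2.INTER_CUBIC);C=cv2.resize(d['pixels'][220:340,150:270,::-1],(480,480),interpolation=cv2.INTER_CUBIC)
im=np.hstack([A[:,80:560],B,C]); cv2.imwrite('pics/m5.png',cv2.resize(im,(800,267),interpolation=cv2.INTER_AREA))
E
```

```text
t 8.6 p [ 0.4542 -0.3653  0.0268] F [ 0.1 -0.5  0. ] w 34.7
R [[0.625, 0.78, -0.0], [0.78, -0.625, 0.0], [0.0, -0.0, -1.0]] j [-0.76  0.62  1.68  0.    0.84 -0.08]
```

View pics/m5.png

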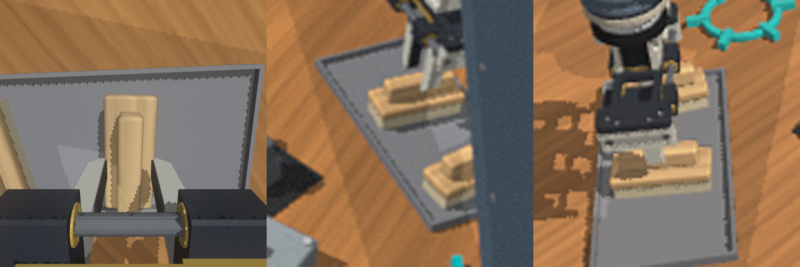

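Request:
carry_out([
  {"delta_pos":[0,0,0.3],"rot":[0,0,0],"jaw":3.5},
  {"delta_pos":[0,0,0.5],"rot":[0,0,0],"jaw":3.5},
  {"delta_pos":[0,0,0.5],"rot":[0,0,0],"jaw":3.5},
])

```text
time_s: 9.05
position: [0.4541, -0.3652, 0.0216]
eef_rot: [-0.0, 0.901, 0.433, -0.0]
contact_force: [-0.1, 0.4, 0.0]
grip_width: 0.378
```

Request:
carry_out([
  {"delta_pos":[0,0,0.3],"rot":[0,0,0],"jaw":3.5},
  {"delta_pos":[0,0,0.5],"rot":[0,0,0],"jaw":3.5},
  {"delta_pos":[0,0,0.5],"rot":[0,0,0],"jaw":3.5},
])

```text
time_s: 9.35
position: [0.4541, -0.3652, 0.0167]
eef_rot: [-0.0, 0.902, 0.433, -0.0]
contact_force: [0.2, -0.4, -0.4]
grip_width: 0.377
```

```bash
python3 - <<'E'
from h import *
st()
b=load('s5'); d=load('c5')
B=cv2.resize(b['pixels'][160:235,360:440,::-1],None,fx=7.5,fy=7.5,interpolation=cv2.INTER_CUBIC)[:, :400];
B=cv2.resize(b['pixels'][150:250,360:440,::-1],(400,500),interpolation=cv2.INTER_CUBIC);C=cv2.resize(d['pixels'][230:330,160:240,::-1],(400,500),interpolation=cv2.INTER_CUBIC)
cv2.imwrite('pics/m6.png',np.hstack([B,C]))
p=[.4542,-.3653,.0268]
for n,c,(u,v) in [('s',b,(360,150)),('c',d,(160,230))]: print(n,[((proj(c,np.array(p)+[0,0,dz])-[u,v])*5).round() for dz in (0,.019)])
E
```

```text
t 9.35 p [ 0.4541 -0.3652  0.0167] F [ 0.2 -0.4 -0.4] w 35.0
R [[0.625, 0.78, -0.0], [0.78, -0.625, 0.0], [0.0, -0.001, -1.0]] j [-0.76  0.63  1.69 -0.    0.82 -0.08]
s [array([186., 211.]), array([192., 184.])]
c [array([234., 324.]), array([228., 297.])]
```

View pics/m6.png

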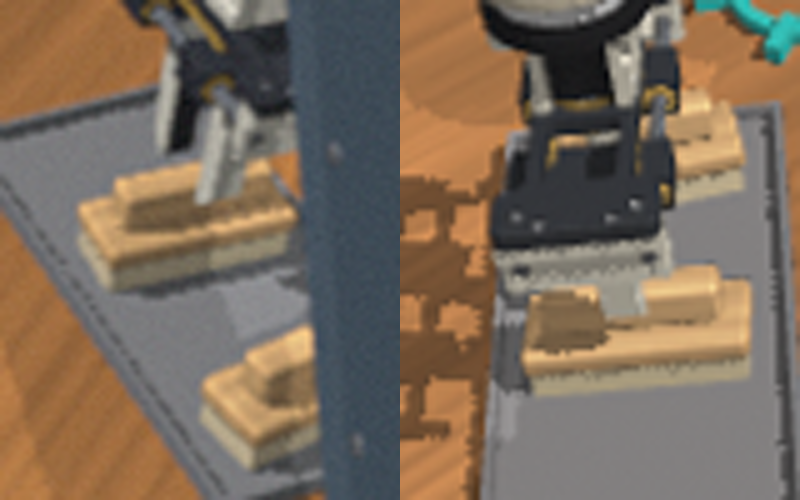

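Fingertips visibly end about 20 mm above the reported TCP, so I have to command about 20 mm lower. Closing here.

Request:
carry_out([
  {"delta_pos":[0,0,0],"rot":[0,0,0],"jaw":1},
  {"delta_pos":[0,0,0],"rot":[0,0,0],"jaw":1},
  {"delta_pos":[0,0,0],"rot":[0,0,0],"jaw":1},
  {"delta_pos":[0,0,0],"rot":[0,0,0],"jaw":1},
  {"delta_pos":[0,0,0],"rot":[0,0,0],"jaw":1},
  {"delta_pos":[0,0,0],"rot":[0,0,0],"jaw":1},
  {"delta_pos":[0,0,0],"rot":[0,0,0],"jaw":1},
  {"delta_pos":[0,0,0],"rot":[0,0,0],"jaw":1},
], squeeze=40)

```text
time_s: 10.15
position: [0.4544, -0.3655, 0.0171]
eef_rot: [0.0, 0.902, 0.433, 0.0]
contact_force: [0.0, -0.4, 0.8]
grip_width: 0.21
```

```bash
python3 - <<'E'
from h import *
st(); c=load('w1'); 
for dz in (0,.01,.02,.03): print(dz,proj(c,np.array([.3998+.0075*.601,-.3196+.0075*.8,.2599+dz])))
E
```

```text
t 10.15 p [ 0.4544 -0.3655  0.0171] F [ 0.  -0.4  0.8] w 19.5
R [[0.625, 0.78, 0.0], [0.78, -0.625, -0.0], [-0.0, 0.0, -1.0]] j [-0.76  0.63  1.69 -0.    0.82 -0.08]
0 [311.65820833 263.95443091]
0.01 [311.63417197 271.31836653]
0.02 [311.60772513 279.42079294]
0.03 [311.57848606 288.37866356]
```

Request:
carry_out([
  {"delta_pos":[0,0,-4],"rot":[0,0,0],"jaw":1},
  {"delta_pos":[0,0,-8],"rot":[0,0,0],"jaw":1},
  {"delta_pos":[0,0,-16.5],"rot":[0,0,0],"jaw":1},
  {"delta_pos":[0,0,-16.5],"rot":[0,0,0],"jaw":1},
  {"delta_pos":[0,0,-16.5],"rot":[0,0,0],"jaw":1},
  {"delta_pos":[0,0,-16.5],"rot":[0,0,0],"jaw":1},
])

```text
time_s: 10.75
position: [0.4541, -0.3652, 0.1818]
eef_rot: [0.0, 0.901, 0.433, 0.0]
contact_force: [-0.9, -0.3, -3.1]
grip_width: 0.207
```

```bash
python3 - <<'E'
from h import *
st(); plan((561,0,180,0),(561,280,120,-1.8))
E
```

```text
t 10.75 p [ 0.4541 -0.3652  0.1818] F [-0.9 -0.3 -3.1] w 19.2
R [[0.625, 0.78, 0.0], [0.78, -0.625, -0.0], [-0.0, 0.0, -1.0]] j [-0.76  0.42  1.57 -0.    1.15 -0.08]
-> (561, 0, 180, 0) delta [ 35.18 -14.5    0.18] rotz 51.29 rows>= 8
-> (561, 280, 120, -1.8) delta [  0. -28.   6.] rotz 1.8 rows>= 6
```

Request:
carry_out([
  {"delta_pos":[35.2,-14.5,0],"rot":[0,0,51.3],"jaw":1},
  {"delta_pos":[35.2,-14.5,0],"rot":[0,0,51.3],"jaw":1},
  {"delta_pos":[35.2,-14.5,0],"rot":[0,0,51.3],"jaw":1},
  {"delta_pos":[35.2,-14.5,0],"rot":[0,0,51.3],"jaw":1},
  {"delta_pos":[35.2,-14.5,0],"rot":[0,0,51.3],"jaw":1},
  {"delta_pos":[35.2,-14.5,0],"rot":[0,0,51.3],"jaw":1},
  {"delta_pos":[35.2,-14.5,0],"rot":[0,0,51.3],"jaw":1},
  {"delta_pos":[35.2,-14.5,0],"rot":[0,0,51.3],"jaw":1},
])

```text
time_s: 11.55
position: [0.5596, -0.0011, 0.1799]
eef_rot: [-0.0, 1.0, -0.001, -0.002]
contact_force: [0.8, -0.5, -1.7]
grip_width: 0.21
```

Request:
carry_out([
  {"delta_pos":[0,-28,0],"rot":[0,0,1.8],"jaw":1},
  {"delta_pos":[0,-28,0],"rot":[0,0,1.8],"jaw":1},
  {"delta_pos":[0,-28,0],"rot":[0,0,1.8],"jaw":1},
  {"delta_pos":[0,-28,0],"rot":[0,0,1.8],"jaw":1},
  {"delta_pos":[0,-28,0],"rot":[0,0,1.8],"jaw":1},
  {"delta_pos":[0,-28,0],"rot":[0,0,1.8],"jaw":1},
  {"delta_pos":[0,-28,0],"rot":[0,0,1.8],"jaw":1},
  {"delta_pos":[0,-28,0],"rot":[0,0,1.8],"jaw":1},
])

```text
time_s: 12.35
position: [0.5595, 0.2769, 0.1798]
eef_rot: [0.001, 1.0, -0.015, -0.002]
contact_force: [0.7, -0.8, -2.2]
grip_width: 0.216
```

```bash
python3 - <<'E'
from h import *
st(); plan((561,280,90,-1.8),(561,280,29,-1.8))
E
```

```text
t 12.35 p [0.5595 0.2769 0.1798] F [ 0.7 -0.8 -2.2] w 20.1
R [[1.0, -0.03, -0.003], [-0.03, -1.0, -0.002], [-0.003, 0.002, -1.0]] j [ 0.39  0.5   1.45 -0.    1.2   1.99]
-> (561, 280, 90, -1.8) delta [ 0.14 -0.31  8.98] rotz 0.06 rows>= 2
-> (561, 280, 29, -1.8) delta [ 0.  -0.   6.1] rotz -0.0 rows>= 2
```

Request:
carry_out([
  {"delta_pos":[0.1,-0.1,4],"rot":[0,0,0],"jaw":1},
  {"delta_pos":[0.1,-0.1,8],"rot":[0,0,0],"jaw":1},
  {"delta_pos":[0.1,-0.1,11],"rot":[0,0,0],"jaw":1},
  {"delta_pos":[0.1,-0.1,13.5],"rot":[0,0,0],"jaw":1},
  {"delta_pos":[0.1,-0.1,14.5],"rot":[0,0,0],"jaw":1},
  {"delta_pos":[0.1,-0.1,15],"rot":[0,0,0],"jaw":1},
  {"delta_pos":[0.1,-0.1,15],"rot":[0,0,0],"jaw":1},
  {"delta_pos":[0.1,-0.1,15],"rot":[0,0,0],"jaw":1},
])

```text
time_s: 13.15
position: [0.5622, 0.2779, 0.0332]
eef_rot: [-0.0, 1.0, -0.016, 0.001]
contact_force: [-1.0, 0.0, -0.6]
grip_width: 0.211
```

Request:
carry_out([
  {"delta_pos":[0,0,0],"rot":[0,0,0],"jaw":4.5},
  {"delta_pos":[0,0,0],"rot":[0,0,0],"jaw":4.5},
  {"delta_pos":[0,0,0],"rot":[0,0,0],"jaw":4.5},
  {"delta_pos":[0,0,0],"rot":[0,0,0],"jaw":4.5},
  {"delta_pos":[0,0,0],"rot":[0,0,0],"jaw":4.5},
  {"delta_pos":[0,0,-5],"rot":[0,0,0],"jaw":4.5},
  {"delta_pos":[0,0,-15],"rot":[0,0,0],"jaw":4.5},
  {"delta_pos":[0,0,-15],"rot":[0,0,0],"jaw":4.5},
])

```text
time_s: 13.95
position: [0.5612, 0.2778, 0.1838]
eef_rot: [0.0, 1.0, -0.016, -0.0]
contact_force: [0.1, 0.5, -0.5]
grip_width: 0.482
```

Request:
carry_out([
  {"delta_pos":[0,0,-1],"rot":[0,0,0],"jaw":4.5},
])

```text
time_s: 14.05
position: [0.5638, 0.2789, 0.1984]
eef_rot: [-0.002, 1.0, -0.016, 0.004]
contact_force: [0.4, -0.3, 0.0]
grip_width: 0.484
```

```bash
python3 - <<'E'
from h import *
st(); plan((540,0,180,0),(352,-291,180,60),(352,-291,70,60),(352,-291,16,60),start=(np.array([560.5,279,189]),-1.8))
E
```

```text
t 14.05 p [0.5638 0.2789 0.1984] F [ 0.4 -0.3  0. ] w 45.0
R [[0.999, -0.032, 0.009], [-0.032, -0.999, 0.003], [0.008, -0.004, -1.0]] j [ 0.39  0.48  1.43 -0.    1.22  1.99]
-> (540, 0, 180, 0) delta [-1.17 27.95  0.9 ] rotz -1.8 rows>= 6
-> (352, -291, 180, 60) delta [-18.8  29.1  -0. ] rotz -60 rows>= 7
-> (352, -291, 70, 60) delta [ 0.  0. 11.] rotz 0 rows>= 3
-> (352, -291, 16, 60) delta [0.  0.  5.4] rotz 0 rows>= 2
```

Request:
carry_out([
  {"delta_pos":[-1.2,27.9,0.9],"rot":[0,0,-1.8],"jaw":4.5},
  {"delta_pos":[-1.2,27.9,0.9],"rot":[0,0,-1.8],"jaw":4.5},
  {"delta_pos":[-1.2,27.9,0.9],"rot":[0,0,-1.8],"jaw":4.5},
  {"delta_pos":[-1.2,27.9,0.9],"rot":[0,0,-1.8],"jaw":4.5},
  {"delta_pos":[-1.2,27.9,0.9],"rot":[0,0,-1.8],"jaw":4.5},
  {"delta_pos":[-1.2,27.9,0.9],"rot":[0,0,-1.8],"jaw":4.5},
  {"delta_pos":[-1.2,27.9,0.9],"rot":[0,0,-1.8],"jaw":4.5},
])

```text
time_s: 14.75
position: [0.5402, -0.0037, 0.1826]
eef_rot: [0.0, 1.0, -0.002, -0.0]
contact_force: [-0.2, 0.6, -0.6]
grip_width: 0.485
```

Request:
carry_out([
  {"delta_pos":[-18.8,29.1,0],"rot":[0,0,-60],"jaw":4.5},
  {"delta_pos":[-18.8,29.1,0],"rot":[0,0,-60],"jaw":4.5},
  {"delta_pos":[-18.8,29.1,0],"rot":[0,0,-60],"jaw":4.5},
  {"delta_pos":[-18.8,29.1,0],"rot":[0,0,-60],"jaw":4.5},
  {"delta_pos":[-18.8,29.1,0],"rot":[0,0,-60],"jaw":4.5},
  {"delta_pos":[-18.8,29.1,0],"rot":[0,0,-60],"jaw":4.5},
  {"delta_pos":[-18.8,29.1,0],"rot":[0,0,-60],"jaw":4.5},
  {"delta_pos":[-18.8,29.1,0],"rot":[0,0,-60],"jaw":4.5},
])

```text
time_s: 15.55
position: [0.3518, -0.2924, 0.1829]
eef_rot: [0.0, 0.865, 0.502, 0.0]
contact_force: [0.4, -0.6, 0.8]
grip_width: 0.484
```

Request:
carry_out([
  {"delta_pos":[0,0,0],"rot":[0,0,0],"jaw":4.5},
  {"delta_pos":[0,0,0],"rot":[0,0,0],"jaw":4.5},
  {"delta_pos":[0,0,0],"rot":[0,0,0],"jaw":4.5},
])

```text
time_s: 15.85
position: [0.3532, -0.2906, 0.1829]
eef_rot: [-0.0, 0.866, 0.5, 0.0]
contact_force: [-0.2, -0.1, 0.0]
grip_width: 0.488
```

```bash
python3 - <<'E'
from h import *
st(); shot('wrist','w6'); plan((352,-291,70,60),(352,-291,16,60))
im=cv2.imread('pics/w6.png'); cv2.imwrite('pics/w6s.png',cv2.resize(im[40:330,100:540],None,fx=1.5,fy=1.5))
c=load('w6');print(proj(c,[.352,-.291,.058]))
E
```

```text
t 15.85 p [ 0.3532 -0.2906  0.1829] F [-0.2 -0.1  0. ] w 45.3
R [[0.501, 0.866, -0.0], [0.866, -0.501, 0.0], [0.0, -0.0, -1.0]] j [-0.79  0.19  1.89  0.    1.07 -0.27]
-> (352, -291, 70, 60) delta [-0.11 -0.09 11.29] rotz -0.01 rows>= 3
-> (352, -291, 16, 60) delta [0.  0.  5.4] rotz 0 rows>= 2
[310.67776352 218.33398875]
```

View pics/w6s.png

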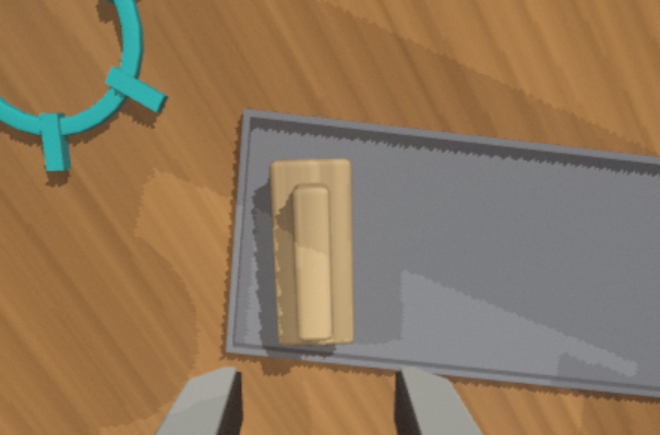

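The rib centre is at (309,215), where expected. Picking brush A.

Request:
carry_out([
  {"delta_pos":[-0.1,0,5],"rot":[0,0,0],"jaw":4.5},
  {"delta_pos":[-0.1,0,10],"rot":[0,0,0],"jaw":4.5},
  {"delta_pos":[-0.1,0,13],"rot":[0,0,0],"jaw":4.5},
  {"delta_pos":[-0.1,0,15.5],"rot":[0,0,0],"jaw":4.5},
  {"delta_pos":[-0.1,0,16.6],"rot":[0,0,0],"jaw":4.5},
  {"delta_pos":[-0.1,0,16.6],"rot":[0,0,0],"jaw":4.5},
  {"delta_pos":[-0.1,0,16.6],"rot":[0,0,0],"jaw":1},
  {"delta_pos":[-0.1,0,16.6],"rot":[0,0,0],"jaw":1},
])

```text
time_s: 16.7
position: [0.3529, -0.2928, 0.0182]
eef_rot: [0.001, 0.866, 0.5, 0.0]
contact_force: [-0.3, -0.0, 0.6]
grip_width: 0.362
```

Request:
carry_out([
  {"delta_pos":[0,0,0],"rot":[0,0,0],"jaw":1},
  {"delta_pos":[0,0,0],"rot":[0,0,0],"jaw":1},
  {"delta_pos":[0,0,0],"rot":[0,0,0],"jaw":1},
  {"delta_pos":[0,0,0],"rot":[0,0,0],"jaw":1},
  {"delta_pos":[0,0,0],"rot":[0,0,0],"jaw":1},
  {"delta_pos":[0,0,0],"rot":[0,0,0],"jaw":1},
])

```text
time_s: 17.3
position: [0.3523, -0.2927, 0.0176]
eef_rot: [0.0, 0.866, 0.5, 0.0]
contact_force: [-1.2, 1.0, 6.7]
grip_width: 0.211
```

Request:
carry_out([
  {"delta_pos":[0,0,-4],"rot":[0,0,0],"jaw":1},
  {"delta_pos":[0,0,-8],"rot":[0,0,0],"jaw":1},
  {"delta_pos":[0,0,-16.5],"rot":[0,0,0],"jaw":1},
  {"delta_pos":[0,0,-16.5],"rot":[0,0,0],"jaw":1},
  {"delta_pos":[0,0,-16.5],"rot":[0,0,0],"jaw":1},
  {"delta_pos":[0,0,-16.5],"rot":[0,0,0],"jaw":1},
])

```text
time_s: 17.9
position: [0.3521, -0.2924, 0.1821]
eef_rot: [0.0, 0.866, 0.5, 0.0]
contact_force: [0.0, 0.3, -1.7]
grip_width: 0.21
```

```bash
python3 - <<'E'
from h import *
st(); plan((540,0,180,5),(557,168,180,-1.8))
E
```

```text
t 17.9 p [ 0.3521 -0.2924  0.1821] F [ 0.   0.3 -1.7] w 19.5
R [[0.5, 0.866, 0.001], [0.866, -0.5, -0.001], [-0.0, 0.001, -1.0]] j [-0.79  0.19  1.89  0.    1.07 -0.27]
-> (540, 0, 180, 5) delta [34.72  1.64  0.21] rotz 54.98 rows>= 7
-> (557, 168, 180, -1.8) delta [  3.16 -16.59  -0.  ] rotz 6.8 rows>= 4
```

Request:
carry_out([
  {"delta_pos":[34.7,1.6,0.2],"rot":[0,0,55],"jaw":1},
  {"delta_pos":[34.7,1.6,0.2],"rot":[0,0,55],"jaw":1},
  {"delta_pos":[34.7,1.6,0.2],"rot":[0,0,55],"jaw":1},
  {"delta_pos":[34.7,1.6,0.2],"rot":[0,0,55],"jaw":1},
  {"delta_pos":[34.7,1.6,0.2],"rot":[0,0,55],"jaw":1},
  {"delta_pos":[34.7,1.6,0.2],"rot":[0,0,55],"jaw":1},
  {"delta_pos":[34.7,1.6,0.2],"rot":[0,0,55],"jaw":1},
  {"delta_pos":[34.7,1.6,0.2],"rot":[0,0,55],"jaw":1},
])

```text
time_s: 18.7
position: [0.5394, 0.0019, 0.178]
eef_rot: [-0.0, 0.999, 0.041, -0.002]
contact_force: [0.8, -1.4, -0.9]
grip_width: 0.213
```

Request:
carry_out([
  {"delta_pos":[3.2,-16.6,0],"rot":[0,0,6.8],"jaw":1},
  {"delta_pos":[3.2,-16.6,0],"rot":[0,0,6.8],"jaw":1},
  {"delta_pos":[3.2,-16.6,0],"rot":[0,0,6.8],"jaw":1},
  {"delta_pos":[3.2,-16.6,0],"rot":[0,0,6.8],"jaw":1},
  {"delta_pos":[3.2,-16.6,0],"rot":[0,0,6.8],"jaw":1},
  {"delta_pos":[3.2,-16.6,0],"rot":[0,0,6.8],"jaw":1},
])

```text
time_s: 19.3
position: [0.5562, 0.1679, 0.1783]
eef_rot: [0.0, 1.0, -0.015, -0.001]
contact_force: [0.4, 0.5, -1.2]
grip_width: 0.213
```

```bash
python3 - <<'E'
from h import *
st(); plan((557,168,28,-1.8))
E
```

```text
t 19.3 p [0.5562 0.1679 0.1783] F [ 0.4  0.5 -1.2] w 19.8
R [[1.0, -0.031, -0.003], [-0.031, -1.0, -0.001], [-0.003, 0.001, -1.0]] j [ 0.21  0.42  1.58 -0.    1.15  1.81]
-> (557, 168, 28, -1.8) delta [ 0.08 -0.02 15.03] rotz 0.03 rows>= 4
```

Request:
carry_out([
  {"delta_pos":[0.1,0,4],"rot":[0,0,0],"jaw":1},
  {"delta_pos":[0.1,0,8],"rot":[0,0,0],"jaw":1},
  {"delta_pos":[0.1,0,11],"rot":[0,0,0],"jaw":1},
  {"delta_pos":[0.1,0,13.5],"rot":[0,0,0],"jaw":1},
  {"delta_pos":[0.1,0,14.6],"rot":[0,0,0],"jaw":1},
  {"delta_pos":[0.1,0,15.2],"rot":[0,0,0],"jaw":1},
  {"delta_pos":[0.1,0,15.2],"rot":[0,0,0],"jaw":1},
  {"delta_pos":[0.1,0,15.2],"rot":[0,0,0],"jaw":1},
])

```text
time_s: 20.1
position: [0.5586, 0.1678, 0.0288]
eef_rot: [-0.0, 1.0, -0.016, 0.001]
contact_force: [-0.4, 0.9, -0.7]
grip_width: 0.207
```

Request:
carry_out([
  {"delta_pos":[0,0,0],"rot":[0,0,0],"jaw":4.5},
  {"delta_pos":[0,0,0],"rot":[0,0,0],"jaw":4.5},
  {"delta_pos":[0,0,0],"rot":[0,0,0],"jaw":4.5},
  {"delta_pos":[0,0,0],"rot":[0,0,0],"jaw":4.5},
  {"delta_pos":[0,0,0],"rot":[0,0,0],"jaw":4.5},
  {"delta_pos":[0,0,-5],"rot":[0,0,0],"jaw":4.5},
  {"delta_pos":[0,0,-15],"rot":[0,0,0],"jaw":4.5},
  {"delta_pos":[0,0,-15],"rot":[0,0,0],"jaw":4.5},
])

```text
time_s: 20.9
position: [0.5576, 0.1681, 0.1798]
eef_rot: [0.0, 1.0, -0.016, -0.0]
contact_force: [0.6, 0.8, -0.2]
grip_width: 0.482
```

```bash
python3 - <<'E'
from h import *
st(); plan((520,-20,200,-1.8),(641,7,130,-1.8),start=(np.array([557,168,178]),-1.8))
E
```

```text
t 20.9 p [0.5576 0.1681 0.1798] F [ 0.6  0.8 -0.2] w 44.9
R [[0.999, -0.032, -0.001], [-0.032, -0.999, -0.0], [-0.001, 0.0, -1.0]] j [0.21 0.42 1.57 0.   1.15 1.82]
-> (520, -20, 200, -1.8) delta [-3.11 18.91 -2.2 ] rotz -0.0 rows>= 4
-> (641, 7, 130, -1.8) delta [12.01 -3.08  7.  ] rotz -0.0 rows>= 3
```

Request:
carry_out([
  {"delta_pos":[-3.5,19,-4],"rot":[0,0,0],"jaw":5},
  {"delta_pos":[-3.5,19,-4],"rot":[0,0,0],"jaw":5},
  {"delta_pos":[-3.5,19,-4],"rot":[0,0,0],"jaw":5},
  {"delta_pos":[-3.5,19,-4],"rot":[0,0,0],"jaw":5},
  {"delta_pos":[-3.5,19,-4],"rot":[0,0,0],"jaw":5},
  {"delta_pos":[-3.5,19,-4],"rot":[0,0,0],"jaw":5},
  {"delta_pos":[-3.5,19,-4],"rot":[0,0,0],"jaw":5},
])

```text
time_s: 21.6
position: [0.517, -0.0199, 0.2178]
eef_rot: [-0.0, 1.0, -0.016, -0.0]
contact_force: [-0.0, 0.4, 0.8]
grip_width: 0.535
```

```bash
python3 - <<'E'
from h import *
st(); c=shot('wrist','w7'); s=shot('side','s7')
W=c['pixels'][:,:,::-1]; S=s['pixels'][230:430,120:320,::-1]
cv2.imwrite('pics/m7.png',np.vstack([cv2.resize(W[0:340],(800,425)),np.hstack([cv2.resize(S,(175,175)),cv2.resize(W[100:240,460:640],(225,175)),np.zeros((175,400,3),np.uint8)])]))
E
```

```text
t 21.6 p [ 0.517  -0.0199  0.2178] F [-0.   0.4  0.8] w 49.8
R [[1.0, -0.031, -0.0], [-0.031, -1.0, 0.0], [-0.0, -0.0, -1.0]] j [-0.13  0.26  1.7   0.    1.18  1.47]
```

View pics/m7.png

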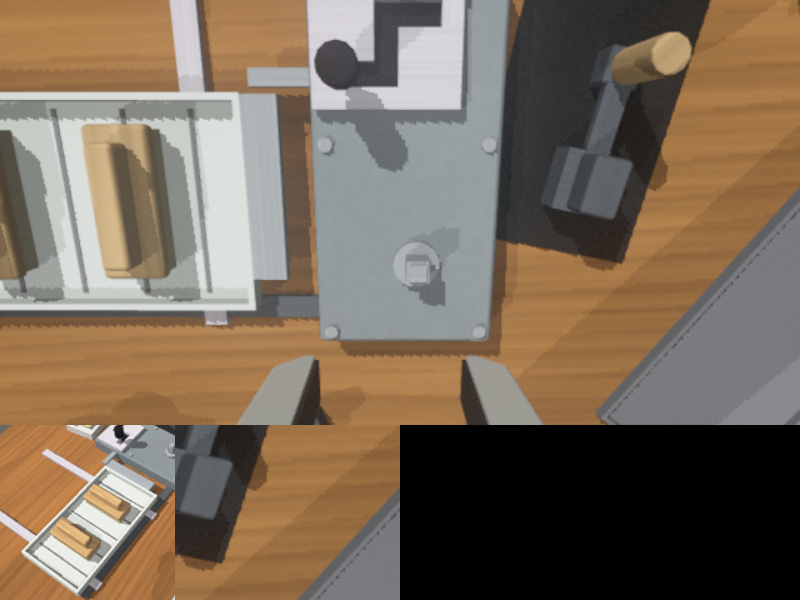

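Both brushes lie in the tray. Knob top (269,50), shaft top (334,215), crank block top (484,148) and handle top (538,42), in original pixels.

```bash
python3 - <<'E'
from h import *
c=load('w7')
W=lambda u,v,z: (ray(c,u/1.25,v/1.25,z)*1000).round(1)
for n,a in [('knob',(336,64,.1)),('shaft',(418,270,.067)),('block',(606,185,.065)),('handle',(672,53,.092)),('b1',(593,152,.065)),('b2',(633,165,.065)),('b3',(618,219,.065)),('b4',(577,206,.065)),('bolt',(324,145,.038)),('bolt',(331,332,.038)),('bolt',(489,145,.038)),('tray',(258,307,.03)),('tray',(239,94,.03))]: print(n,W(*a))
b=W(606,185,.065); h=W(672,53,.092); d=h-b; print(np.hypot(*d[:2]),np.degrees(np.arctan2(d[1],d[0])))
o=(np.array([517.,-19.9,217.8]),-1.8)
plan((641,7,130,-1.8),(641,7,75,-1.8),start=o)
E
```

```text
knob [639.4   7.  100. ]
shaft [510.5 -38.8  67. ]
block [ 564.5 -164.6   65. ]
handle [ 640.2 -184.4   92. ]
b1 [ 585.9 -154.2   65. ]
b2 [ 576.9 -181.1   65. ]
b3 [ 541.5 -174.8   65. ]
b4 [ 551.1 -146.4   65. ]
bolt [595.4  24.3  38. ]
bolt [455.3  28.4  38. ]
bolt [591.8 -91.2  38. ]
tray [474.9  85.5  30. ]
tray [631.1  82.2  30. ]
78.24659737010937 -14.65784099001631
-> (641, 7, 130, -1.8) delta [12.31 -3.08  8.78] rotz -0.0 rows>= 4
-> (641, 7, 75, -1.8) delta [ 0.  -0.   5.5] rotz -0.0 rows>= 2
```

Request:
carry_out([
  {"delta_pos":[12.2,-3.1,8.8],"rot":[0,0,0],"jaw":5},
  {"delta_pos":[12.2,-3.1,8.8],"rot":[0,0,0],"jaw":5},
  {"delta_pos":[12.2,-3.1,8.8],"rot":[0,0,0],"jaw":5},
  {"delta_pos":[12.2,-3.1,8.8],"rot":[0,0,0],"jaw":5},
  {"delta_pos":[12.2,-3.1,8.8],"rot":[0,0,0],"jaw":5},
  {"delta_pos":[12.2,-3.1,13],"rot":[0,0,0],"jaw":5},
  {"delta_pos":[12.2,-3.1,16.6],"rot":[0,0,0],"jaw":5},
  {"delta_pos":[12.2,-3.1,16.6],"rot":[0,0,0],"jaw":5},
])

```text
time_s: 22.5
position: [0.637, 0.0069, 0.0495]
eef_rot: [-0.0, 1.0, -0.016, -0.003]
contact_force: [-0.6, -0.1, 0.2]
grip_width: 0.539
```

Request:
carry_out([
  {"delta_pos":[0,0,0],"rot":[0,0,0],"jaw":1.5},
  {"delta_pos":[0,0,0],"rot":[0,0,0],"jaw":1.5},
  {"delta_pos":[0,0,0],"rot":[0,0,0],"jaw":1.5},
  {"delta_pos":[0,0,0],"rot":[0,0,0],"jaw":1.5},
  {"delta_pos":[0,0,0],"rot":[0,0,0],"jaw":1.5},
  {"delta_pos":[0,0,0],"rot":[0,0,0],"jaw":1.5},
  {"delta_pos":[0,0,0],"rot":[0,0,0],"jaw":1.5},
  {"delta_pos":[0,0,0],"rot":[0,0,0],"jaw":1.5},
], squeeze=25)

```text
time_s: 23.3
position: [0.6409, 0.0065, 0.0537]
eef_rot: [0.0, 1.0, -0.016, 0.001]
contact_force: [-0.9, 0.8, 7.1]
grip_width: 0.26
```

```bash
python3 - <<'E'
from h import *
st(); plan((640,7,50,-1.8))
E
```

```text
t 23.3 p [0.6409 0.0065 0.0537] F [-0.9  0.8  7.1] w 24.2
R [[0.999, -0.032, 0.003], [-0.032, -1.0, -0.0], [0.003, -0.0, -1.0]] j [-0.06  0.66  1.51  0.    0.97  1.54]
-> (640, 7, 50, -1.8) delta [-0.09 -0.04  0.37] rotz -0.01 rows>= 1
```

Request:
carry_out([
  {"delta_pos":[0,0.7,0],"rot":[0,0,0],"jaw":1.5},
  {"delta_pos":[0,1.4,0],"rot":[0,0,0],"jaw":1.5},
  {"delta_pos":[0,2.1,0],"rot":[0,0,0],"jaw":1.5},
  {"delta_pos":[0,2.8,0],"rot":[0,0,0],"jaw":1.5},
  {"delta_pos":[0,2.8,0],"rot":[0,0,0],"jaw":1.5},
  {"delta_pos":[0,2.8,0],"rot":[0,0,0],"jaw":1.5},
])

```text
time_s: 23.9
position: [0.64, -0.022, 0.0537]
eef_rot: [0.0, 1.0, -0.016, 0.001]
contact_force: [-0.1, -1.3, 7.1]
grip_width: 0.265
```

Request:
carry_out([
  {"delta_pos":[0.8,0,0],"rot":[0,0,0],"jaw":1.5},
  {"delta_pos":[1.6,0,0],"rot":[0,0,0],"jaw":1.5},
  {"delta_pos":[2.4,0,0],"rot":[0,0,0],"jaw":1.5},
  {"delta_pos":[3.2,0,0],"rot":[0,0,0],"jaw":1.5},
  {"delta_pos":[3.7,0,0],"rot":[0,0,0],"jaw":1.5},
  {"delta_pos":[3.7,0,0],"rot":[0,0,0],"jaw":1.5},
  {"delta_pos":[3.6,0,0],"rot":[0,0,0],"jaw":1.5},
])

```text
time_s: 24.6
position: [0.6763, -0.023, 0.0537]
eef_rot: [0.0, 1.0, -0.016, 0.002]
contact_force: [2.2, -0.4, 5.7]
grip_width: 0.261
```

Request:
carry_out([
  {"delta_pos":[0,0.7,0],"rot":[0,0,0],"jaw":1.5},
  {"delta_pos":[0,1.4,0],"rot":[0,0,0],"jaw":1.5},
  {"delta_pos":[0,2.1,0],"rot":[0,0,0],"jaw":1.5},
  {"delta_pos":[0,2.8,0],"rot":[0,0,0],"jaw":1.5},
  {"delta_pos":[0,3.0,0],"rot":[0,0,0],"jaw":1.5},
  {"delta_pos":[0,3.0,0],"rot":[0,0,0],"jaw":1.5},
])

```text
time_s: 25.2
position: [0.6749, -0.0521, 0.0531]
eef_rot: [-0.001, 1.0, -0.016, 0.001]
contact_force: [1.4, 5.3, 4.9]
grip_width: 0.263
```

```bash
python3 - <<'E'
from h import *
o=st(); d=np.array([o['position'][0]*1000-640.9,o['position'][1]*1000-6.5]); print(R.from_euler('z',1.8,degrees=True).apply([*d,0]))
E
```

```text
t 25.2 p [ 0.6749 -0.0521  0.0531] F [1.4 5.3 4.9] w 24.4
R [[0.999, -0.032, 0.002], [-0.032, -0.999, 0.001], [0.002, -0.001, -1.0]] j [-0.15  0.72  1.4   0.    1.02  1.46]
[ 35.79046371 -57.47732425   0.        ]
```

Request:
carry_out([
  {"delta_pos":[0,-0.1,0],"rot":[0,0,0],"jaw":5},
  {"delta_pos":[0,-0.1,0],"rot":[0,0,0],"jaw":5},
  {"delta_pos":[0,-0.1,0],"rot":[0,0,0],"jaw":5},
  {"delta_pos":[0,-0.1,0],"rot":[0,0,0],"jaw":5},
  {"delta_pos":[0,-0.1,0],"rot":[0,0,0],"jaw":5},
  {"delta_pos":[0,-0.1,-4],"rot":[0,0,0],"jaw":5},
  {"delta_pos":[0,-0.1,-12],"rot":[0,0,0],"jaw":5},
  {"delta_pos":[0,-0.1,-12],"rot":[0,0,0],"jaw":5},
])

```text
time_s: 26.0
position: [0.675, -0.0518, 0.1757]
eef_rot: [0.0, 1.0, -0.016, 0.002]
contact_force: [0.4, -0.4, 1.2]
grip_width: 0.536
```

```bash
python3 - <<'E'
from h import *
st(); plan((564,-164.5,150,-13.5),(564,-164.5,60,-13.5))
E
```

```text
t 26.0 p [ 0.675  -0.0518  0.1757] F [ 0.4 -0.4  1.2] w 49.9
R [[0.999, -0.032, 0.003], [-0.032, -0.999, -0.001], [0.003, 0.0, -1.0]] j [-0.15  0.59  1.3  -0.    1.24  1.46]
-> (564, -164.5, 150, -13.5) delta [-10.74  11.62   2.57] rotz 11.69 rows>= 4
-> (564, -164.5, 60, -13.5) delta [ 0. -0.  9.] rotz -0.0 rows>= 2
```

Request:
carry_out([
  {"delta_pos":[-10.8,11.6,2.6],"rot":[0,0,11.7],"jaw":5},
  {"delta_pos":[-10.8,11.6,2.6],"rot":[0,0,11.7],"jaw":5},
  {"delta_pos":[-10.8,11.6,2.6],"rot":[0,0,11.7],"jaw":5},
  {"delta_pos":[-10.8,11.6,2.6],"rot":[0,0,11.7],"jaw":5},
  {"delta_pos":[-10.8,11.6,2.6],"rot":[0,0,11.7],"jaw":5},
  {"delta_pos":[-10.8,11.6,6.6],"rot":[0,0,11.7],"jaw":5},
  {"delta_pos":[-10.8,11.6,10.6],"rot":[0,0,11.7],"jaw":5},
  {"delta_pos":[-10.8,11.6,10.6],"rot":[0,0,11.7],"jaw":5},
])

```text
time_s: 26.8
position: [0.5608, -0.1621, 0.0619]
eef_rot: [-0.001, 0.993, -0.117, -0.004]
contact_force: [-0.9, 0.8, 1.0]
grip_width: 0.54
```

Request:
carry_out([
  {"delta_pos":[0,0,2],"rot":[0,0,0],"jaw":5},
  {"delta_pos":[0,0,4],"rot":[0,0,0],"jaw":5},
  {"delta_pos":[0,0,4.8],"rot":[0,0,0],"jaw":5},
  {"delta_pos":[0,0,4.8],"rot":[0,0,0],"jaw":5},
])

```text
time_s: 27.2
position: [0.5631, -0.1637, 0.0185]
eef_rot: [-0.0, 0.993, -0.117, -0.0]
contact_force: [0.0, 0.2, -0.3]
grip_width: 0.536
```

Request:
carry_out([
  {"delta_pos":[0,0,0],"rot":[0,0,0],"jaw":1.5},
  {"delta_pos":[0,0,0],"rot":[0,0,0],"jaw":1.5},
  {"delta_pos":[0,0,0],"rot":[0,0,0],"jaw":1.5},
  {"delta_pos":[0,0,0],"rot":[0,0,0],"jaw":1.5},
  {"delta_pos":[0,0,0],"rot":[0,0,0],"jaw":1.5},
  {"delta_pos":[0,0,0],"rot":[0,0,0],"jaw":1.5},
  {"delta_pos":[0,0,0],"rot":[0,0,0],"jaw":1.5},
  {"delta_pos":[0,0,0],"rot":[0,0,0],"jaw":1.5},
], squeeze=55)

```text
time_s: 28.0
position: [0.5629, -0.1644, 0.0187]
eef_rot: [0.0, 0.993, -0.118, 0.001]
contact_force: [-1.3, -1.8, 5.2]
grip_width: 0.279
```

```bash
python3 - <<'E'
from h import *
st()
E
```

```text
t 28.0 p [ 0.5629 -0.1644  0.0187] F [-1.3 -1.8  5.2] w 26.0
R [[0.972, -0.234, 0.001], [-0.234, -0.972, -0.0], [0.001, 0.0, -1.0]] j [-0.36  0.63  1.68 -0.    0.83  1.44]
```

Request:
carry_out([
  {"delta_pos":[0,0,-3],"rot":[0,0,0],"jaw":1.5},
  {"delta_pos":[0,0,-7],"rot":[0,0,0],"jaw":1.5},
  {"delta_pos":[0,0,-11],"rot":[0,0,0],"jaw":1.5},
  {"delta_pos":[0,0,-13.5],"rot":[0,0,0],"jaw":1.5},
  {"delta_pos":[0,0,-13.5],"rot":[0,0,0],"jaw":1.5},
  {"delta_pos":[0,0,-13.5],"rot":[0,0,0],"jaw":1.5},
])

```text
time_s: 28.6
position: [0.5618, -0.1638, 0.1517]
eef_rot: [-0.0, 0.993, -0.118, -0.001]
contact_force: [-0.4, -0.4, -5.1]
grip_width: 0.276
```

```bash
python3 - <<'E'
from h import *
st(); shot('wrist','w8'); crop('w8',160,60,480,300,2.4,'w8c'); plan((510,-38.5,152,-1.8),(510,-38.5,100,-1.8))
E
```

```text
t 28.6 p [ 0.5618 -0.1638  0.1517] F [-0.4 -0.4 -5.1] w 25.7
R [[0.972, -0.234, -0.002], [-0.234, -0.972, 0.001], [-0.002, -0.0, -1.0]] j [-0.36  0.45  1.59  0.    1.1   1.44]
-> (510, -38.5, 152, -1.8) delta [ -7.92 -10.97  -0.11] rotz -11.71 rows>= 3
-> (510, -38.5, 100, -1.8) delta [ 0.  -0.   5.2] rotz -0.0 rows>= 2
```

View pics/w8c.png

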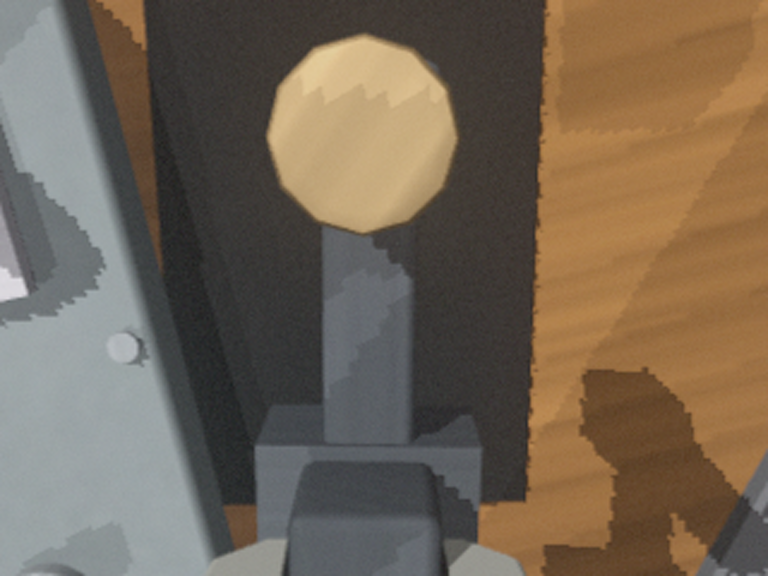

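```bash
python3 - <<'E'
from h import *
c=load('w8'); o=get_obs(); M=q2R(o['eef_rot'])
for z in (.2252,):
    P=ray(c,311.3,115.8,z); print(P, M.T@(P-np.array(o['position']))*1000)
# hub front edge top (z=und+.030) at crop y=445
z=o['position'][2]-.0155+.030
P=ray(c,160+368/2.4,60+445/2.4,z); print(M.T@(P-np.array(o['position']))*1000,'expect hub edge x=22')
E
```

```text
[ 0.64042926 -0.18227735  0.2252    ] [ 80.97565127  -0.43169721 -74.5649315 ]
[ 22.17189497   0.40254163 -14.57331405] expect hub edge x=22
```

Request:
carry_out([
  {"delta_pos":[-7.9,-10.95,0],"rot":[0,0,-11.7],"jaw":1.5},
  {"delta_pos":[-7.9,-10.95,0],"rot":[0,0,-11.7],"jaw":1.5},
  {"delta_pos":[-7.9,-10.95,0],"rot":[0,0,-11.7],"jaw":1.5},
  {"delta_pos":[-7.9,-10.95,0],"rot":[0,0,-11.7],"jaw":1.5},
  {"delta_pos":[-7.9,-10.95,3],"rot":[0,0,-11.7],"jaw":1.5},
  {"delta_pos":[-7.9,-10.95,5],"rot":[0,0,-11.7],"jaw":1.5},
  {"delta_pos":[-7.9,-10.95,5],"rot":[0,0,-11.7],"jaw":1.5},
  {"delta_pos":[-7.9,-10.95,5],"rot":[0,0,-11.7],"jaw":1.5},
])

```text
time_s: 29.45
position: [0.5109, -0.0394, 0.1024]
eef_rot: [-0.0, 1.0, -0.016, -0.001]
contact_force: [0.4, 0.5, -3.5]
grip_width: 0.275
```

```bash
python3 - <<'E'
from h import *
st(); plan((510.5,-38.6,88,-1.8),(510.5,-38.6,59,-1.8))
E
```

```text
t 29.45 p [ 0.5109 -0.0394  0.1024] F [ 0.4  0.5 -3.5] w 25.5
R [[0.999, -0.032, -0.002], [-0.032, -0.999, 0.0], [-0.002, -0.0, -1.0]] j [-0.17  0.4   1.83 -0.    0.92  1.43]
-> (510.5, -38.6, 88, -1.8) delta [-0.04 -0.08  1.44] rotz -0.03 rows>= 1
-> (510.5, -38.6, 59, -1.8) delta [ 0.  -0.   2.9] rotz -0.0 rows>= 1
```

Request:
carry_out([
  {"delta_pos":[0,-0.05,0.8],"rot":[0,0,0],"jaw":1.5},
  {"delta_pos":[0,-0.05,1.4],"rot":[0,0,0],"jaw":1.5},
  {"delta_pos":[0,-0.05,1.8],"rot":[0,0,0],"jaw":1.5},
  {"delta_pos":[0,-0.05,2.1],"rot":[0,0,0],"jaw":1.5},
  {"delta_pos":[0,-0.05,2.4],"rot":[0,0,0],"jaw":1.5},
  {"delta_pos":[0,-0.05,2.4],"rot":[0,0,0],"jaw":1.5},
])

```text
time_s: 30.05
position: [0.5107, -0.0386, 0.0786]
eef_rot: [-0.0, 1.0, -0.016, -0.001]
contact_force: [-2.5, -0.4, -5.1]
grip_width: 0.277
```

```bash
python3 - <<'E'
from h import *
st()
E
```

```text
t 30.05 p [ 0.5107 -0.0386  0.0786] F [-2.5 -0.4 -5.1] w 25.8
R [[0.999, -0.032, -0.001], [-0.032, -1.0, 0.0], [-0.001, -0.0, -1.0]] j [-0.17  0.43  1.85 -0.    0.87  1.44]
```

Request:
carry_out([
  {"delta_pos":[0,0,0.5],"rot":[0,0,0],"jaw":1.5},
  {"delta_pos":[0,0,1.0],"rot":[0,0,0],"jaw":1.5},
  {"delta_pos":[0,0,1.4],"rot":[0,0,0],"jaw":1.5},
  {"delta_pos":[0,0,1.8],"rot":[0,0,0],"jaw":1.5},
  {"delta_pos":[0,0,1.9],"rot":[0,0,0],"jaw":1.5},
  {"delta_pos":[0,0,1.9],"rot":[0,0,0],"jaw":1.5},
])

```text
time_s: 30.65
position: [0.5107, -0.0386, 0.0597]
eef_rot: [-0.0, 1.0, -0.016, -0.001]
contact_force: [-5.7, 0.3, -1.9]
grip_width: 0.278
```

```bash
python3 - <<'E'
from h import *
st()
E
```

```text
t 30.65 p [ 0.5107 -0.0386  0.0597] F [-5.7  0.3 -1.9] w 25.8
R [[0.999, -0.032, -0.002], [-0.032, -1.0, 0.0], [-0.002, -0.0, -1.0]] j [-0.17  0.46  1.86 -0.    0.83  1.44]
```

Request:
carry_out([
  {"delta_pos":[0,0,0],"rot":[0,0,0],"jaw":5},
  {"delta_pos":[0,0,0],"rot":[0,0,0],"jaw":5},
  {"delta_pos":[0,0,0],"rot":[0,0,0],"jaw":5},
  {"delta_pos":[0,0,0],"rot":[0,0,0],"jaw":5},
  {"delta_pos":[0,0,-4],"rot":[0,0,0],"jaw":5},
  {"delta_pos":[0,0,-9.5],"rot":[0,0,0],"jaw":5},
  {"delta_pos":[0,0,-9.5],"rot":[0,0,0],"jaw":5},
  {"delta_pos":[0,0,-9.5],"rot":[0,0,0],"jaw":5},
])

```text
time_s: 31.45
position: [0.5122, -0.0388, 0.1563]
eef_rot: [0.0, 1.0, -0.016, 0.002]
contact_force: [0.1, 0.5, -0.8]
grip_width: 0.537
```

Request:
carry_out([
  {"delta_pos":[8,0,0],"rot":[0,0,0],"jaw":5},
  {"delta_pos":[8,0,0],"rot":[0,0,0],"jaw":5},
  {"delta_pos":[8,0,0],"rot":[0,0,0],"jaw":5},
  {"delta_pos":[8,0,0],"rot":[0,0,0],"jaw":5},
  {"delta_pos":[8,0,3.5],"rot":[0,0,0],"jaw":5},
  {"delta_pos":[8,0,6.5],"rot":[0,0,0],"jaw":5},
  {"delta_pos":[8,0,6.5],"rot":[0,0,0],"jaw":5},
  {"delta_pos":[8,0,6.5],"rot":[0,0,0],"jaw":5},
])

```text
time_s: 32.25
position: [0.5906, -0.0412, 0.0903]
eef_rot: [-0.0, 1.0, -0.016, -0.001]
contact_force: [-0.0, -0.4, 0.8]
grip_width: 0.537
```

Request:
carry_out([
  {"delta_pos":[0,0,0],"rot":[0,0,0],"jaw":1.5},
  {"delta_pos":[0,0,0],"rot":[0,0,0],"jaw":1.5},
  {"delta_pos":[0,0,0],"rot":[0,0,0],"jaw":1.5},
  {"delta_pos":[0,0,0],"rot":[0,0,0],"jaw":1.5},
  {"delta_pos":[0,0,0],"rot":[0,0,0],"jaw":1.5},
  {"delta_pos":[0,0,0],"rot":[0,0,0],"jaw":1.5},
  {"delta_pos":[0,0,0],"rot":[0,0,0],"jaw":1.5},
], squeeze=30)

```text
time_s: 32.95
position: [0.5917, -0.0413, 0.0904]
eef_rot: [0.0, 1.0, -0.016, 0.001]
contact_force: [2.0, -0.4, 3.3]
grip_width: 0.247
```

```bash
python3 - <<'E'
from h import *
st(); shot('scene','c9'); shot('side','s9')
# circle deltas in tool frame (tool x=handle dir 0, clockwise from above = +tool y side first)
for k0 in (0,8):
    a0=np.radians(22.5*k0)
    print([[round(8*(np.cos(a)-np.cos(a0)),2),round(8*(np.sin(a)-np.sin(a0)),2)] for a in np.radians(22.5*np.arange(k0+1,k0+9))])
E
```

```text
t 32.95 p [ 0.5917 -0.0413  0.0904] F [ 2.  -0.4  3.3] w 23.0
R [[0.999, -0.032, 0.001], [-0.032, -1.0, -0.0], [0.001, 0.0, -1.0]] j [-0.15  0.54  1.62 -0.    0.98  1.45]
[[np.float64(-0.61), np.float64(3.06)], [np.float64(-2.34), np.float64(5.66)], [np.float64(-4.94), np.float64(7.39)], [np.float64(-8.0), np.float64(8.0)], [np.float64(-11.06), np.float64(7.39)], [np.float64(-13.66), np.float64(5.66)], [np.float64(-15.39), np.float64(3.06)], [np.float64(-16.0), np.float64(0.0)]]
[[np.float64(0.61), np.float64(-3.06)], [np.float64(2.34), np.float64(-5.66)], [np.float64(4.94), np.float64(-7.39)], [np.float64(8.0), np.float64(-8.0)], [np.float64(11.06), np.float64(-7.39)], [np.float64(13.66), np.float64(-5.66)], [np.float64(15.39), np.float64(-3.06)], [np.float64(16.0), np.float64(-0.0)]]
```

Request:
carry_out([
  {"delta_pos":[-0.27,2.07,0],"rot":[0,0,0],"jaw":1.5},
  {"delta_pos":[-1.07,4,0],"rot":[0,0,0],"jaw":1.5},
  {"delta_pos":[-2.34,5.66,0],"rot":[0,0,0],"jaw":1.5},
  {"delta_pos":[-4,6.93,0],"rot":[0,0,0],"jaw":1.5},
  {"delta_pos":[-5.93,7.73,0],"rot":[0,0,0],"jaw":1.5},
  {"delta_pos":[-8,8,0],"rot":[0,0,0],"jaw":1.5},
  {"delta_pos":[-10.07,7.73,0],"rot":[0,0,0],"jaw":1.5},
  {"delta_pos":[-12,6.93,0],"rot":[0,0,0],"jaw":1.5},
])

```text
time_s: 33.85
position: [0.4693, -0.1087, 0.0911]
eef_rot: [0.002, 1.0, -0.016, 0.001]
contact_force: [-1.4, -10.6, 9.3]
grip_width: 0.244
```

```bash
python3 - <<'E'
from h import *
st()
s=load('s9'); s2=shot('side','s10'); print(np.abs(s['pixels'].astype(int)-s2['pixels']).sum(2)[230:430,140:310].mean())
a=(np.array([.5107,-.0386])-np.array(get_obs()['position'][:2])); print(np.hypot(*a), np.degrees(np.arctan2(-a[1],-a[0])))
E
```

```text
t 33.85 p [ 0.4693 -0.1087  0.0911] F [ -1.4 -10.6   9.3] w 22.7
R [[0.999, -0.032, 0.003], [-0.032, -0.999, -0.004], [0.003, 0.003, -1.0]] j [-0.32  0.36  1.92 -0.    0.86  1.28]
62.610058823529414
0.0816533175440516 -123.02403360651694
```

Request:
carry_out([
  {"delta_pos":[-1.66,-1.27,0],"rot":[0,0,0],"jaw":1.5},
  {"delta_pos":[-2.93,-2.93,0],"rot":[0,0,0],"jaw":1.5},
  {"delta_pos":[-3.73,-4.86,0],"rot":[0,0,0],"jaw":1.5},
  {"delta_pos":[-4,-6.93,0],"rot":[0,0,0],"jaw":1.5},
  {"delta_pos":[-3.73,-9,0],"rot":[0,0,0],"jaw":1.5},
  {"delta_pos":[-2.93,-10.93,0],"rot":[0,0,0],"jaw":1.5},
  {"delta_pos":[-1.66,-12.59,0],"rot":[0,0,0],"jaw":1.5},
  {"delta_pos":[0,-13.86,0],"rot":[0,0,0],"jaw":1.5},
])

```text
time_s: 34.7
position: [0.4722, 0.0335, 0.0904]
eef_rot: [-0.001, 1.0, -0.016, -0.002]
contact_force: [-4.9, 0.7, 10.6]
grip_width: 0.252
```

Request:
carry_out([
  {"delta_pos":[1.93,-0.8,0],"rot":[0,0,0],"jaw":1.5},
  {"delta_pos":[4,-1.07,0],"rot":[0,0,0],"jaw":1.5},
  {"delta_pos":[6.07,-0.8,0],"rot":[0,0,0],"jaw":1.5},
  {"delta_pos":[8,0,0],"rot":[0,0,0],"jaw":1.5},
  {"delta_pos":[9.66,1.27,0],"rot":[0,0,0],"jaw":1.5},
  {"delta_pos":[10.93,2.93,0],"rot":[0,0,0],"jaw":1.5},
  {"delta_pos":[11.73,4.86,0],"rot":[0,0,0],"jaw":1.5},
  {"delta_pos":[12,6.93,0],"rot":[0,0,0],"jaw":1.5},
])

```text
time_s: 35.5
position: [0.5914, -0.0412, 0.0898]
eef_rot: [-0.001, 1.0, -0.016, -0.001]
contact_force: [-3.3, 3.4, 2.3]
grip_width: 0.251
```

```bash
python3 - <<'E'
from h import *
st()
a=(np.array([.5107,-.0386])-np.array(get_obs()['position'][:2])); print(np.hypot(*a), np.degrees(np.arctan2(-a[1],-a[0])))
E
```

```text
t 35.5 p [ 0.5914 -0.0412  0.0898] F [-3.3  3.4  2.3] w 23.4
R [[1.0, -0.032, -0.001], [-0.032, -1.0, 0.001], [-0.001, -0.001, -1.0]] j [-0.15  0.54  1.62  0.    0.98  1.45]
0.08069739791476928 -1.855066438282301
```

One full turn done. Now the second, with a little extra push at the end stop.

Request:
carry_out([
  {"delta_pos":[-0.27,2.07,0],"rot":[0,0,0],"jaw":1.5},
  {"delta_pos":[-1.07,4,0],"rot":[0,0,0],"jaw":1.5},
  {"delta_pos":[-2.34,5.66,0],"rot":[0,0,0],"jaw":1.5},
  {"delta_pos":[-4,6.93,0],"rot":[0,0,0],"jaw":1.5},
  {"delta_pos":[-5.93,7.73,0],"rot":[0,0,0],"jaw":1.5},
  {"delta_pos":[-8,8,0],"rot":[0,0,0],"jaw":1.5},
  {"delta_pos":[-10.07,7.73,0],"rot":[0,0,0],"jaw":1.5},
  {"delta_pos":[-12,6.93,0],"rot":[0,0,0],"jaw":1.5},
])

```text
time_s: 36.3
position: [0.4694, -0.1084, 0.0911]
eef_rot: [0.001, 1.0, -0.016, 0.001]
contact_force: [-1.1, -9.0, 9.5]
grip_width: 0.25
```

Request:
carry_out([
  {"delta_pos":[-1.66,-1.27,0],"rot":[0,0,0],"jaw":1.5},
  {"delta_pos":[-2.93,-2.93,0],"rot":[0,0,0],"jaw":1.5},
  {"delta_pos":[-3.73,-4.86,0],"rot":[0,0,0],"jaw":1.5},
  {"delta_pos":[-4,-6.93,0],"rot":[0,0,0],"jaw":1.5},
  {"delta_pos":[-3.73,-9,0],"rot":[0,0,0],"jaw":1.5},
  {"delta_pos":[-2.93,-10.93,0],"rot":[0,0,0],"jaw":1.5},
  {"delta_pos":[-1.66,-12.59,0],"rot":[0,0,0],"jaw":1.5},
  {"delta_pos":[0,-13.86,0],"rot":[0,0,0],"jaw":1.5},
])

```text
time_s: 37.1
position: [0.4722, 0.0335, 0.0904]
eef_rot: [-0.001, 1.0, -0.016, -0.002]
contact_force: [-4.2, 1.0, 10.7]
grip_width: 0.244
```

Request:
carry_out([
  {"delta_pos":[1.93,-0.8,0],"rot":[0,0,0],"jaw":1.5},
  {"delta_pos":[4,-1.07,0],"rot":[0,0,0],"jaw":1.5},
  {"delta_pos":[6.07,-0.8,0],"rot":[0,0,0],"jaw":1.5},
  {"delta_pos":[8,0,0],"rot":[0,0,0],"jaw":1.5},
  {"delta_pos":[9.66,1.27,0],"rot":[0,0,0],"jaw":1.5},
  {"delta_pos":[10.93,2.93,0],"rot":[0,0,0],"jaw":1.5},
  {"delta_pos":[11.73,4.86,0],"rot":[0,0,0],"jaw":1.5},
  {"delta_pos":[12,6.93,0],"rot":[0,0,0],"jaw":1.5},
])

```text
time_s: 37.9
position: [0.5914, -0.0412, 0.0898]
eef_rot: [-0.001, 1.0, -0.016, -0.001]
contact_force: [-2.6, 3.4, 3.4]
grip_width: 0.243
```

Request:
carry_out([
  {"delta_pos":[0,0.2,0],"rot":[0,0,0],"jaw":1.5},
  {"delta_pos":[0,0.4,0],"rot":[0,0,0],"jaw":1.5},
  {"delta_pos":[0,0.4,0],"rot":[0,0,0],"jaw":1.5},
])

```text
time_s: 38.2
position: [0.5909, -0.0445, 0.09]
eef_rot: [-0.0, 1.0, -0.016, -0.0]
contact_force: [0.8, 1.3, 2.2]
grip_width: 0.249
```

```bash
python3 - <<'E'
from h import *
st()
a=(np.array([.5107,-.0386])-np.array(get_obs()['position'][:2])); print(np.hypot(*a), np.degrees(np.arctan2(-a[1],-a[0])))
E
```

```text
t 38.2 p [ 0.5909 -0.0445  0.09  ] F [0.8 1.3 2.2] w 23.1
R [[1.0, -0.031, -0.0], [-0.031, -1.0, 0.0], [-0.0, -0.0, -1.0]] j [-0.15  0.54  1.62  0.    0.98  1.45]
0.08040657241194163 -4.20711818928118
```

Slack in the socket leaves the shaft behind, so I'll go on clockwise until the stop is felt.

Request:
carry_out([
  {"delta_pos":[-0.03,0.4,0],"rot":[0,0,0],"jaw":1.5},
  {"delta_pos":[-0.07,0.8,0],"rot":[0,0,0],"jaw":1.5},
  {"delta_pos":[-0.07,0.8,0],"rot":[0,0,0],"jaw":1.5},
])

```text
time_s: 38.5
position: [0.5899, -0.0533, 0.0899]
eef_rot: [-0.0, 1.0, -0.016, -0.0]
contact_force: [-0.7, 2.1, 0.3]
grip_width: 0.245
```

Request:
carry_out([
  {"delta_pos":[-0.07,0.4,0],"rot":[0,0,0],"jaw":1.5},
  {"delta_pos":[-0.14,0.8,0],"rot":[0,0,0],"jaw":1.5},
  {"delta_pos":[-0.14,0.8,0],"rot":[0,0,0],"jaw":1.5},
])

```text
time_s: 38.8
position: [0.5882, -0.0611, 0.0899]
eef_rot: [-0.001, 1.0, -0.016, -0.0]
contact_force: [-0.0, 5.5, 1.8]
grip_width: 0.25
```

```bash
python3 - <<'E'
from h import *
o=st()
a=(np.array([.5107,-.0386])-np.array(o['position'][:2])); print(np.hypot(*a), np.degrees(np.arctan2(-a[1],-a[0])))
E
```

```text
t 38.8 p [ 0.5882 -0.0611  0.0899] F [-0.   5.5  1.8] w 23.3
R [[0.999, -0.032, -0.001], [-0.032, -0.999, 0.001], [-0.001, -0.001, -1.0]] j [-0.18  0.54  1.63  0.    0.98  1.42]
0.08066124751192749 -16.167805469804588
```

Request:
carry_out([
  {"delta_pos":[-0.1,0.3,0],"rot":[0,0,0],"jaw":1.5},
  {"delta_pos":[-0.16,0.5,0],"rot":[0,0,0],"jaw":1.5},
  {"delta_pos":[-0.16,0.5,0],"rot":[0,0,0],"jaw":1.5},
])

```text
time_s: 39.1
position: [0.5868, -0.0653, 0.0902]
eef_rot: [-0.001, 1.0, -0.016, 0.0]
contact_force: [0.5, 10.4, 2.9]
grip_width: 0.249
```

```bash
python3 - <<'E'
from h import *
o=st()
a=(np.array([.5107,-.0386])-np.array(o['position'][:2])); print(np.hypot(*a), np.degrees(np.arctan2(-a[1],-a[0])))
c=shot('side','s11'); crop('s11',60,130,380,370,2.4,'s11c')
E
```

```text
t 39.1 p [ 0.5868 -0.0653  0.0902] F [ 0.5 10.4  2.9] w 23.2
R [[0.999, -0.032, 0.0], [-0.032, -0.999, 0.002], [0.0, -0.002, -1.0]] j [-0.19  0.54  1.63  0.    0.98  1.41]
0.08064409723682191 -19.298282148857275
```

View pics/s11c.png

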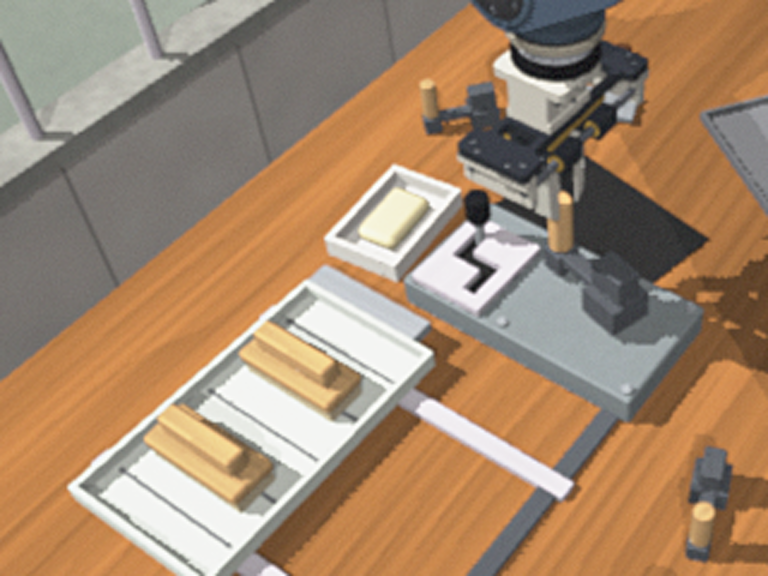

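```bash
python3 - <<'E'
from h import *
c=load('s11')
f=lambda u,v:(ray(c,60+u/2.4,130+v/2.4,.03)*1000).round(1)
a,b,d=f(433,356),f(315,283),f(75,488); print(a,b,d)
c0=load('side0'); g=lambda u,v:(ray(c0,140+u/2.5,150+v/2.5,.03)*1000).round(1)
for p,q in ((g(398,405),a),(g(257,318),b),(g(20,565),d)): print(p,np.linalg.norm(q-p))
E
```

```text
[628.1  88.8  30. ] [780.7  78.6  30. ] [794.5 356.7  30. ]
[469.5  94.1  30. ] 158.6885314066521
[625.5  83.5  30. ] 155.2773325376245
[632.3 363.   30. ] 162.32230284221578
```

Request:
carry_out([
  {"delta_pos":[-0.2,0.5,0],"rot":[0,0,0],"jaw":1.5},
  {"delta_pos":[-0.35,0.9,0],"rot":[0,0,0],"jaw":1.5},
  {"delta_pos":[-0.35,0.9,0],"rot":[0,0,0],"jaw":1.5},
  {"delta_pos":[-0.35,0.9,0],"rot":[0,0,0],"jaw":1.5},
])

```text
time_s: 39.55
position: [0.5838, -0.0732, 0.0906]
eef_rot: [-0.002, 1.0, -0.016, 0.001]
contact_force: [2.4, 15.6, 5.0]
grip_width: 0.245
```

```bash
python3 - <<'E'
from h import *
o=st()
a=(np.array([.5107,-.0386])-np.array(o['position'][:2])); print(np.hypot(*a), np.degrees(np.arctan2(-a[1],-a[0])))
E
```

```text
t 39.55 p [ 0.5838 -0.0732  0.0906] F [ 2.4 15.6  5. ] w 22.8
R [[0.999, -0.032, 0.002], [-0.032, -0.999, 0.003], [0.002, -0.003, -1.0]] j [-0.21  0.53  1.64  0.    0.97  1.4 ]
0.08085375024264249 -25.343042586014466
```

Pushed to about 16 N against the end stop, and the tray measures about 159 mm out. Now I'll bring the handle back within the slack, let go and regrip the block.

Request:
carry_out([
  {"delta_pos":[0.35,-1,0],"rot":[0,0,0],"jaw":1.5},
  {"delta_pos":[0.6,-2,0],"rot":[0,0,0],"jaw":1.5},
  {"delta_pos":[0.72,-3.2,0],"rot":[0,0,0],"jaw":1.5},
  {"delta_pos":[0.72,-3.2,0],"rot":[0,0,0],"jaw":1.5},
  {"delta_pos":[0.72,-3.2,0],"rot":[0,0,0],"jaw":1.5},
])

```text
time_s: 40.05
position: [0.5912, -0.0431, 0.09]
eef_rot: [0.0, 1.0, -0.015, 0.0]
contact_force: [1.0, 0.1, 0.9]
grip_width: 0.248
```

Request:
carry_out([
  {"delta_pos":[0,0,0],"rot":[0,0,0],"jaw":5},
  {"delta_pos":[0,0,0],"rot":[0,0,0],"jaw":5},
  {"delta_pos":[0,0,0],"rot":[0,0,0],"jaw":5},
  {"delta_pos":[0,0,0],"rot":[0,0,0],"jaw":5},
  {"delta_pos":[0,0,0],"rot":[0,0,0],"jaw":5},
  {"delta_pos":[0,0,-4],"rot":[0,0,0],"jaw":5},
  {"delta_pos":[0,0,-6.5],"rot":[0,0,0],"jaw":5},
  {"delta_pos":[0,0,-6.5],"rot":[0,0,0],"jaw":5},
])

```text
time_s: 40.85
position: [0.593, -0.0435, 0.1586]
eef_rot: [0.0, 1.0, -0.016, 0.003]
contact_force: [-0.3, -0.7, 0.5]
grip_width: 0.536
```

Request:
carry_out([
  {"delta_pos":[0,0,0],"rot":[0,0,0],"jaw":5},
  {"delta_pos":[0,0,0],"rot":[0,0,0],"jaw":5},
])

```text
time_s: 41.05
position: [0.5905, -0.0432, 0.1539]
eef_rot: [-0.0, 1.0, -0.016, -0.001]
contact_force: [0.3, -0.1, -0.3]
grip_width: 0.537
```

```bash
python3 - <<'E'
from h import *
st(); shot('wrist','w12'); plan((511,-38.6,155,-1.8),(511,-38.6,60,-1.8))
E
```

```text
t 41.05 p [ 0.5905 -0.0432  0.1539] F [ 0.3 -0.1 -0.3] w 50.0
R [[0.999, -0.032, -0.002], [-0.032, -0.999, 0.0], [-0.002, -0.0, -1.0]] j [-0.15  0.46  1.57 -0.    1.11  1.45]
-> (511, -38.6, 155, -1.8) delta [-7.96 -0.2  -0.12] rotz -0.02 rows>= 2
-> (511, -38.6, 60, -1.8) delta [ 0.  -0.   9.5] rotz -0.0 rows>= 2
```

View pics/w12.png

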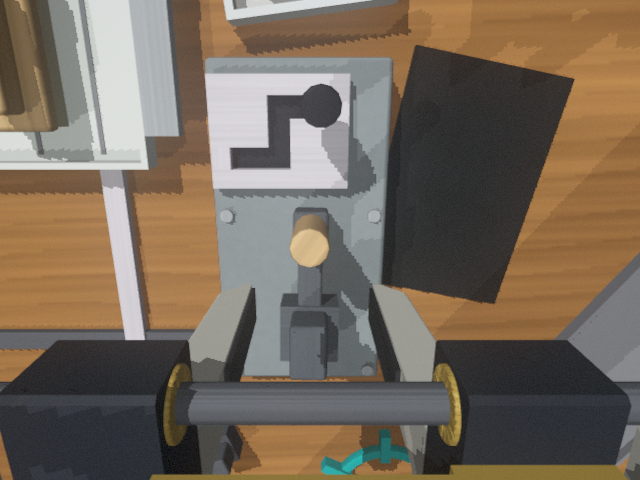

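Crank centred at about 0°, lever in the far slot, mat corners (417,45), (572,78), (495,303), tray corner (150,167).

```bash
python3 - <<'E'
from h import *
c=load('w12'); W=lambda u,v,z:(ray(c,u,v,z)*1000).round(1)
P=[W(417,45,.003),W(572,78,.003),W(495,303,.003)]; print(P, 'mat centre',(P[0]+P[2])/2, 'yaw',np.degrees(np.arctan2(*(P[1]-P[2])[[1,0]])))
print('tray -x-y',W(150,167,.03),'knob',W(321,105,.1))
print('handle',W(310,249,.133),'block',W(309,330,.106))
E
```

```text
[array([ 717.6, -127.7,    3. ]), array([ 690. , -250.7,    3. ]), array([ 496. , -209.6,    3. ])] mat centre [ 606.8  -168.65    3.  ] yaw -11.961572325950584
tray -x-y [634.2  81.   30. ] knob [675.2 -50.8 100. ]
handle [598.8 -42.1 133. ] block [532.5 -39.1 106. ]
```

Request:
carry_out([
  {"delta_pos":[-7.95,-0.45,0],"rot":[0,0,0],"jaw":5},
  {"delta_pos":[-7.95,-0.45,0],"rot":[0,0,0],"jaw":5},
  {"delta_pos":[-7.95,-0.45,0],"rot":[0,0,0],"jaw":5},
  {"delta_pos":[-7.95,-0.45,0],"rot":[0,0,0],"jaw":5},
  {"delta_pos":[-7.95,-0.45,4],"rot":[0,0,0],"jaw":5},
  {"delta_pos":[-7.95,-0.45,8],"rot":[0,0,0],"jaw":5},
  {"delta_pos":[-7.95,-0.45,9.4],"rot":[0,0,0],"jaw":5},
  {"delta_pos":[-7.95,-0.45,9.4],"rot":[0,0,0],"jaw":5},
])

```text
time_s: 41.9
position: [0.5113, -0.0361, 0.0586]
eef_rot: [-0.0, 1.0, -0.016, -0.002]
contact_force: [-0.3, 0.2, -0.1]
grip_width: 0.534
```

```bash
python3 - <<'E'
from h import *
st()
E
```

```text
t 41.9 p [ 0.5113 -0.0361  0.0586] F [-0.3  0.2 -0.1] w 49.7
R [[0.999, -0.032, -0.004], [-0.032, -0.999, 0.001], [-0.004, -0.001, -1.0]] j [-0.16  0.46  1.85  0.    0.83  1.44]
```

Request:
carry_out([
  {"delta_pos":[0,0.25,0],"rot":[0,0,0],"jaw":4},
  {"delta_pos":[0,0.25,0],"rot":[0,0,0],"jaw":1.5},
  {"delta_pos":[0,0.25,0],"rot":[0,0,0],"jaw":1.5},
  {"delta_pos":[0,0.25,0],"rot":[0,0,0],"jaw":1.5},
  {"delta_pos":[0,0.25,0],"rot":[0,0,0],"jaw":1.5},
  {"delta_pos":[0,0.25,0],"rot":[0,0,0],"jaw":1.5},
  {"delta_pos":[0,0.25,0],"rot":[0,0,0],"jaw":1.5},
  {"delta_pos":[0,0.25,0],"rot":[0,0,0],"jaw":1.5},
], squeeze=55)

```text
time_s: 42.7
position: [0.5124, -0.0388, 0.0618]
eef_rot: [0.0, 1.0, -0.016, 0.001]
contact_force: [-0.9, -1.2, 6.4]
grip_width: 0.268
```

Request:
carry_out([
  {"delta_pos":[0,0,-1],"rot":[0,0,0],"jaw":1.5},
  {"delta_pos":[0,0,-2],"rot":[0,0,0],"jaw":1.5},
  {"delta_pos":[0,0,-3],"rot":[0,0,0],"jaw":1.5},
  {"delta_pos":[0,0,-4],"rot":[0,0,0],"jaw":1.5},
  {"delta_pos":[0,0,-6],"rot":[0,0,0],"jaw":1.5},
  {"delta_pos":[0,0,-9],"rot":[0,0,0],"jaw":1.5},
  {"delta_pos":[0,0,-9],"rot":[0,0,0],"jaw":1.5},
  {"delta_pos":[0,0,-9],"rot":[0,0,0],"jaw":1.5},
])

```text
time_s: 43.5
position: [0.5115, -0.0387, 0.1509]
eef_rot: [0.0, 1.0, -0.016, 0.0]
contact_force: [0.5, 0.5, -5.2]
grip_width: 0.276
```

```bash
python3 - <<'E'
from h import *
st(); shot('wrist','w13'); plan((566,-165,150,-13),(566,-165,20,-13))
E
```

```text
t 43.5 p [ 0.5115 -0.0387  0.1509] F [ 0.5  0.5 -5.2] w 25.7
R [[0.999, -0.032, 0.0], [-0.032, -0.999, -0.0], [0.0, 0.0, -1.0]] j [-0.17  0.33  1.79 -0.    1.03  1.44]
-> (566, -165, 150, -13) delta [5.890e+00 1.246e+01 1.000e-02] rotz 11.19 rows>= 3
-> (566, -165, 20, -13) delta [ 0. -0. 13.] rotz 0 rows>= 3
```

Request:
carry_out([
  {"delta_pos":[5.9,12.5,0],"rot":[0,0,11.2],"jaw":1.5},
  {"delta_pos":[5.9,12.5,0],"rot":[0,0,11.2],"jaw":1.5},
  {"delta_pos":[5.9,12.5,0],"rot":[0,0,11.2],"jaw":1.5},
  {"delta_pos":[5.9,12.5,0],"rot":[0,0,11.2],"jaw":1.5},
  {"delta_pos":[5.9,12.5,0],"rot":[0,0,11.2],"jaw":1.5},
  {"delta_pos":[5.9,12.5,4],"rot":[0,0,11.2],"jaw":1.5},
  {"delta_pos":[5.9,12.5,8],"rot":[0,0,11.2],"jaw":1.5},
  {"delta_pos":[5.9,12.5,10],"rot":[0,0,11.2],"jaw":1.5},
])

```text
time_s: 44.35
position: [0.5642, -0.1634, 0.0472]
eef_rot: [-0.001, 0.994, -0.113, -0.003]
contact_force: [-0.2, 0.6, -3.6]
grip_width: 0.276
```

Request:
carry_out([
  {"delta_pos":[0,0,1],"rot":[0,0,0],"jaw":1.5},
  {"delta_pos":[0,0,2],"rot":[0,0,0],"jaw":1.5},
  {"delta_pos":[0,0,2.6],"rot":[0,0,0],"jaw":1.5},
  {"delta_pos":[0,0,3],"rot":[0,0,0],"jaw":1.5},
  {"delta_pos":[0,0,3],"rot":[0,0,0],"jaw":1.5},
  {"delta_pos":[0,0,3],"rot":[0,0,0],"jaw":1.5},
])

```text
time_s: 44.95
position: [0.5674, -0.1656, 0.0221]
eef_rot: [0.0, 0.994, -0.113, 0.001]
contact_force: [-1.4, 0.9, 2.6]
grip_width: 0.273
```

```bash
python3 - <<'E'
from h import *
st()
E
```

```text
t 44.95 p [ 0.5674 -0.1656  0.0221] F [-1.4  0.9  2.6] w 25.4
R [[0.974, -0.225, 0.002], [-0.225, -0.974, -0.0], [0.002, 0.0, -1.0]] j [-0.36  0.63  1.66  0.    0.84  1.43]
```

Request:
carry_out([
  {"delta_pos":[0,0,0],"rot":[0,0,0],"jaw":5},
  {"delta_pos":[0,0,0],"rot":[0,0,0],"jaw":5},
  {"delta_pos":[0,0,0],"rot":[0,0,0],"jaw":5},
  {"delta_pos":[0,0,0],"rot":[0,0,0],"jaw":5},
  {"delta_pos":[0,0,0],"rot":[0,0,0],"jaw":5},
  {"delta_pos":[0,0,-4],"rot":[0,0,0],"jaw":5},
  {"delta_pos":[0,0,-9],"rot":[0,0,0],"jaw":5},
  {"delta_pos":[0,0,-14],"rot":[0,0,0],"jaw":5},
])

```text
time_s: 45.75
position: [0.5664, -0.1654, 0.1625]
eef_rot: [-0.0, 0.994, -0.113, -0.0]
contact_force: [0.7, -0.8, 0.4]
grip_width: 0.537
```

Request:
carry_out([
  {"delta_pos":[0,0,0],"rot":[0,0,0],"jaw":5},
  {"delta_pos":[0,0,0],"rot":[0,0,0],"jaw":5},
])

```text
time_s: 45.95
position: [0.5672, -0.1657, 0.1619]
eef_rot: [0.0, 0.994, -0.113, 0.001]
contact_force: [-0.4, 0.1, -0.5]
grip_width: 0.539
```

```bash
python3 - <<'E'
from h import *
st(); plan((675.5,-51.5,160,-1.8))
E
```

```text
t 45.95 p [ 0.5672 -0.1657  0.1619] F [-0.4  0.1 -0.5] w 50.1
R [[0.974, -0.225, 0.002], [-0.225, -0.974, -0.001], [0.002, 0.0, -1.0]] j [-0.36  0.45  1.57 -0.    1.12  1.43]
-> (675.5, -51.5, 160, -1.8) delta [  7.98 -13.56   0.19] rotz -11.21 rows>= 4
```

Request:
carry_out([
  {"delta_pos":[8,-13.6,0],"rot":[0,0,-11.2],"jaw":5},
  {"delta_pos":[8,-13.6,0],"rot":[0,0,-11.2],"jaw":5},
  {"delta_pos":[8,-13.6,0],"rot":[0,0,-11.2],"jaw":5},
  {"delta_pos":[8,-13.6,0],"rot":[0,0,-11.2],"jaw":5},
  {"delta_pos":[8,-13.6,0],"rot":[0,0,-11.2],"jaw":5},
  {"delta_pos":[8,-13.6,4],"rot":[0,0,-11.2],"jaw":5},
  {"delta_pos":[8,-13.6,8],"rot":[0,0,-11.2],"jaw":5},
  {"delta_pos":[8,-13.6,10.8],"rot":[0,0,-11.2],"jaw":5},
])

```text
time_s: 46.75
position: [0.6729, -0.0523, 0.0497]
eef_rot: [-0.0, 1.0, -0.017, -0.002]
contact_force: [0.4, 0.8, -0.2]
grip_width: 0.537
```

Request:
carry_out([
  {"delta_pos":[0,0,0],"rot":[0,0,0],"jaw":1.5},
  {"delta_pos":[0,0,0],"rot":[0,0,0],"jaw":1.5},
  {"delta_pos":[0,0,0],"rot":[0,0,0],"jaw":1.5},
  {"delta_pos":[0,0,0],"rot":[0,0,0],"jaw":1.5},
  {"delta_pos":[0,0,0],"rot":[0,0,0],"jaw":1.5},
  {"delta_pos":[0,0,0],"rot":[0,0,0],"jaw":1.5},
  {"delta_pos":[0,0,0],"rot":[0,0,0],"jaw":1.5},
  {"delta_pos":[0,0,0],"rot":[0,0,0],"jaw":1.5},
], squeeze=25)

```text
time_s: 47.55
position: [0.6763, -0.0514, 0.0548]
eef_rot: [0.0, 1.0, -0.016, 0.001]
contact_force: [-0.9, -1.5, 6.8]
grip_width: 0.26
```

```bash
python3 - <<'E'
from h import *
st(); plan((676.0,-24.2,53,-1.8),(640,-22.5,53,-1.8),(640.9,6,53,-1.8))
E
```

```text
t 47.55 p [ 0.6763 -0.0514  0.0548] F [-0.9 -1.5  6.8] w 24.2
R [[0.999, -0.032, 0.003], [-0.032, -0.999, -0.001], [0.003, 0.001, -1.0]] j [-0.14  0.72  1.39 -0.    1.02  1.46]
-> (676.0, -24.2, 53, -1.8) delta [-0.12 -2.72  0.18] rotz -0.01 rows>= 1
-> (640, -22.5, 53, -1.8) delta [-3.6  -0.06 -0.  ] rotz -0.0 rows>= 1
-> (640.9, 6, 53, -1.8) delta [ 0.   -2.85 -0.  ] rotz -0.0 rows>= 1
```

Request:
carry_out([
  {"delta_pos":[0,-0.7,0],"rot":[0,0,0],"jaw":1.5},
  {"delta_pos":[0,-1.4,0],"rot":[0,0,0],"jaw":1.5},
  {"delta_pos":[0,-2.1,0],"rot":[0,0,0],"jaw":1.5},
  {"delta_pos":[0,-2.8,0],"rot":[0,0,0],"jaw":1.5},
  {"delta_pos":[0,-2.8,0],"rot":[0,0,0],"jaw":1.5},
  {"delta_pos":[0,-2.8,0],"rot":[0,0,0],"jaw":1.5},
])

```text
time_s: 48.15
position: [0.6773, -0.0226, 0.0549]
eef_rot: [-0.0, 1.0, -0.016, 0.001]
contact_force: [-0.3, 1.2, 8.5]
grip_width: 0.261
```

Request:
carry_out([
  {"delta_pos":[-0.8,0,0],"rot":[0,0,0],"jaw":1.5},
  {"delta_pos":[-1.6,0,0],"rot":[0,0,0],"jaw":1.5},
  {"delta_pos":[-2.4,0,0],"rot":[0,0,0],"jaw":1.5},
  {"delta_pos":[-3.2,0,0],"rot":[0,0,0],"jaw":1.5},
  {"delta_pos":[-3.7,0,0],"rot":[0,0,0],"jaw":1.5},
  {"delta_pos":[-3.7,0,0],"rot":[0,0,0],"jaw":1.5},
  {"delta_pos":[-3.6,0,0],"rot":[0,0,0],"jaw":1.5},
])

```text
time_s: 48.85
position: [0.6411, -0.0217, 0.0549]
eef_rot: [-0.0, 1.0, -0.016, 0.001]
contact_force: [-1.4, 1.6, 8.5]
grip_width: 0.262
```

Request:
carry_out([
  {"delta_pos":[0,-0.7,0],"rot":[0,0,0],"jaw":1.5},
  {"delta_pos":[0,-1.4,0],"rot":[0,0,0],"jaw":1.5},
  {"delta_pos":[0,-2.1,0],"rot":[0,0,0],"jaw":1.5},
  {"delta_pos":[0,-2.8,0],"rot":[0,0,0],"jaw":1.5},
  {"delta_pos":[0,-3.1,0],"rot":[0,0,0],"jaw":1.5},
  {"delta_pos":[0,-3.1,0],"rot":[0,0,0],"jaw":1.5},
])

```text
time_s: 49.45
position: [0.6424, 0.0085, 0.0551]
eef_rot: [0.001, 1.0, -0.015, 0.002]
contact_force: [-1.2, -3.8, 10.2]
grip_width: 0.261
```

```bash
python3 - <<'E'
from h import *
st()
E
```

```text
t 49.45 p [0.6424 0.0085 0.0551] F [-1.2 -3.8 10.2] w 24.3
R [[1.0, -0.031, 0.003], [-0.031, -1.0, -0.002], [0.003, 0.002, -1.0]] j [-0.06  0.66  1.5  -0.    0.97  1.54]
```

Request:
carry_out([
  {"delta_pos":[0,0,0],"rot":[0,0,0],"jaw":5},
  {"delta_pos":[0,0,0],"rot":[0,0,0],"jaw":5},
  {"delta_pos":[0,0,0],"rot":[0,0,0],"jaw":5},
  {"delta_pos":[0,0,0],"rot":[0,0,0],"jaw":5},
  {"delta_pos":[0,0,0],"rot":[0,0,0],"jaw":5},
  {"delta_pos":[0,0,-4],"rot":[0,0,0],"jaw":5},
  {"delta_pos":[0,0,-14],"rot":[0,0,0],"jaw":5},
  {"delta_pos":[0,0,-14],"rot":[0,0,0],"jaw":5},
])

```text
time_s: 50.25
position: [0.6408, 0.0091, 0.1944]
eef_rot: [-0.0, 1.0, -0.016, -0.001]
contact_force: [0.4, 0.0, 0.6]
grip_width: 0.538
```

Request:
carry_out([
  {"delta_pos":[-13,3,-4],"rot":[0,0,0],"jaw":5},
  {"delta_pos":[-13,3,-4],"rot":[0,0,0],"jaw":5},
  {"delta_pos":[-13,3,-4],"rot":[0,0,0],"jaw":5},
  {"delta_pos":[-13,3,-4],"rot":[0,0,0],"jaw":5},
  {"delta_pos":[-13,3,-4],"rot":[0,0,0],"jaw":5},
  {"delta_pos":[-13,3,-4],"rot":[0,0,0],"jaw":5},
])

```text
time_s: 50.85
position: [0.511, -0.0167, 0.2327]
eef_rot: [-0.0, 1.0, -0.016, -0.0]
contact_force: [0.3, 0.2, -0.3]
grip_width: 0.538
```

```bash
python3 - <<'E'
from h import *
st(); a=shot('wrist','wf'); b=shot('side','sf'); d=shot('scene','cf')
rs=lambda c,y0,y1,x0,x1,w,h:cv2.resize(c['pixels'][y0:y1,x0:x1,::-1],(w,h),interpolation=cv2.INTER_CUBIC)
top=np.hstack([rs(a,0,300,0,640,640,300),np.zeros((300,160,3),np.uint8)])
bot=np.hstack([rs(b,130,370,60,380,400,300),rs(d,160,370,160,440,400,300)])
cv2.imwrite('pics/mf.png',np.vstack([top,bot]))
E
```

```text
t 50.85 p [ 0.511  -0.0167  0.2327] F [ 0.3  0.2 -0.3] w 50.1
R [[1.0, -0.032, -0.0], [-0.032, -1.0, 0.0], [-0.0, -0.0, -1.0]] j [-0.12  0.24  1.69  0.    1.21  1.48]
```

View pics/mf.png

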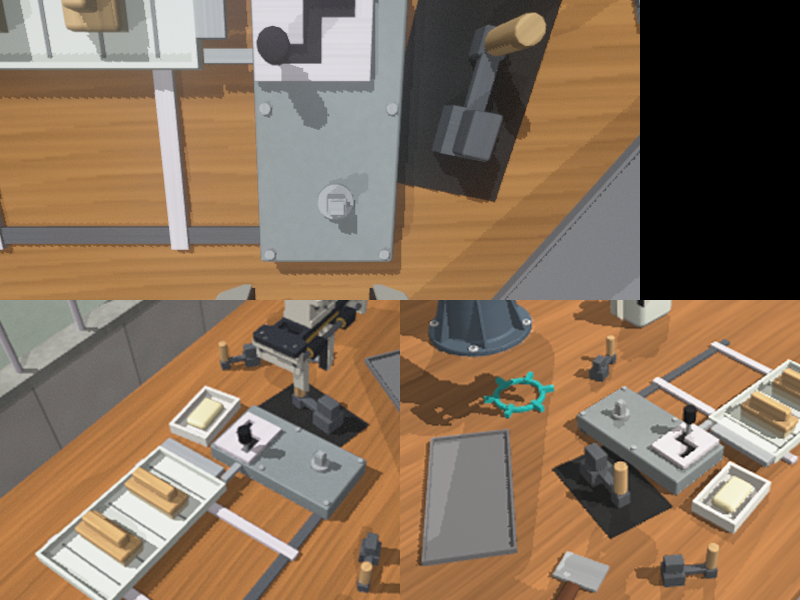

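The last picture shows the lever at the lock slot's end (274,45), the crank flat on the mat, both brushes in the tray, and the rinse tray empty. One numeric check, then I'll hand in.

```bash
python3 - <<'E'
from h import *
c=load('wf')
k=ray(c,274,45,.1)*1000; t=ray(c,198,68,.03)*1000
print('knob',k.round(1),'expect ~640,7','tray corner',t.round(1),'expect ~635,81', 'shaft',(ray(c,336,203,.067)*1000).round(1))
if abs(k[1]-7)<6 and abs(k[0]-640)<6: sign_off(); print('done')
E
```

```text
knob [639.4   7.4 100. ] expect ~640,7 tray corner [632.3  82.5  30. ] expect ~635,81 shaft [512.7 -38.   67. ]
the job is handed in; nothing more can be done
done
```

The job is done and handed in at about 51 s of robot time; no verdict was reported.

- **Brushes:** there were two, and both lie bristles down and flat on the drying tray floor. The rinse tray is empty.
- **Lever and tray:** I moved the lever to the far slot, then wound the crank clockwise two turns plus the socket slack until it pushed back at about 16 N. After that I took the crank off and returned the lever to the lock slot.
- **Crank:** the largest one, the one from the mat, is back on the mat, flat with its handle up.

**Last checks:**
- The knob measures (639, 7) mm against about (640, 7) in the lock slot at the start.
- The tray corner had moved about 157–159 mm, against the full 160 mm. The shortfall is within measuring error, and the lever also entered the lock slot, which needs the tray within 8 mm of full travel.
- The jug, soap dish and lint comb were not touched.

**What went wrong on the way:**
- One early move call was refused because of a missing key. The next move then ran ungripped, but it did not disturb the brushes.
- The first two grasps closed on nothing, because the fingertips sit about 20 mm above the reported tool point. I corrected for that in every later grasp.
- The push at the end of winding rose gradually rather than as a sharp stop, so I relied on the tray measurement to confirm it was fully out.

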